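Put the reagents back in their trays after a test run

TASK

Sort the used reagents at the front of the bench back into their trays: the two dropper vials (blue cap and pink cap) stand in the blue tray, the yellow bottle and the purple-capped bottle stand in the green tray, one to a bay in both, and the carton lies flat in the orange tray. Keep the vials and bottles upright all the way, stand or lay everything on the tray floor, and leave the timer and the stapler where they are.

Things in the scene. Friction and masses are not known exactly. Their poses are not given: they have to be found in the camera images.
- vial_bluecap_center (a point): White dropper vial with a blue dropper cap, loose, standing; 23 mm across (round body, 39 mm high), 57 mm tall in all. Origin at its centre, half-way up; z points up along its axis.
- vial_pinkcap_center (a point): White dropper vial with a magenta-pink dropper cap, loose, standing; 23 mm across (round body, 39 mm high), 57 mm tall in all. Origin at its centre, half-way up; z points up along its axis.
- bottle_yellow_center (a point): Yellow round bottle with a white cap, loose, standing; 40 mm across, 85 mm tall. It is the one at the front of the bench; a like one far back at the left, by the pen pot, is not part of the job. Origin at its centre, half-way up; z points up along its axis.
- bottle_purplecap_center (a point): White round bottle with a purple cap, loose, standing; 34 mm across, 70 mm tall. It is the one at the front of the bench; a like one far back at the left, by the pen pot, is not part of the job. Origin at its centre, half-way up; z points up along its axis.
- carton_center (a point): White reagent carton with a green band on its sides (plain white from above), at the front of the bench, loose, lying flat; 40 mm (along its x) by 85 mm (along its y), 30 mm high (z up). Origin at its centre, half-way up.
- blue_tray: Blue tray for dropper vials, fixed to the worktop, 116 mm (along its x) by 116 mm (along its y) and 20 mm high, walls and floor 3 mm thick, open on top. Origin at the centre of its underside; x points away from the side with the blank white label card, z up. A 3 mm wall across its middle, as high as the sides, parts it into two equal bays, centred 28 mm to either side of the origin along y; each bay is 110 mm (x) by 53 mm (y) inside.
- green_tray: Green tray for bottles, fixed to the worktop, 116 mm (along its x) by 150 mm (along its y) and 20 mm high, walls and floor 3 mm thick, open on top. Origin at the centre of its underside; x points away from the side with the blank white label card, z up. A 3 mm wall across its middle, as high as the sides, parts it into two equal bays, centred 37 mm to either side of the origin along y; each bay is 110 mm (x) by 70 mm (y) inside.
- orange_tray: Orange tray for cartons, undivided, fixed to the worktop, 116 mm (along its x) by 116 mm (along its y) and 20 mm high, walls and floor 3 mm thick, open on top. Origin at the centre of its underside; x points away from the side with the blank white label card, z up. 110 mm by 110 mm inside.
- timer: White bench timer lying behind the trays, 58 x 68 x 18 mm, loose; not part of the job. Origin at the centre of its underside.
- stapler: Blue and black stapler behind the trays, 33 x 130 x 43 mm (long side along its y), loose; not part of the job. Origin at the centre of its underside.
There are look-alikes about, which are no part of the job. Leave any red or turquoise look-alike of the part that bears vial_pinkcap_center alone.

How it is judged:
By the outcome, as a careful person would: the job done as asked, in the order asked, and still so for the second after the job is handed in, with the robot touching nothing.
It also fails if it takes over 136 s, if anything falls off the work surface, if the arm or the gripper's body presses on something with over 40 N, if the wrist force passes 120 N, or if a joint passes its speed limit or range.

ROBOT

A 6-joint arm with a two-finger parallel gripper is mounted at the origin on a cart in front of the work surface, level with it; the furniture and walls round the work are solid. World frame = base frame: x ahead of the robot, y to its left, z up, the work surface at z = 0. Lengths are in m, angles in degrees, forces in N, time in s.
With the tool pointing down it reaches from about 0.25 to 0.725 m from the base axis. Payload 9.7 kg.
Tool frame: the origin (TCP) lies between the finger pads; the fingertips stand 11 mm ahead of it and the grasp point (between the pads) lies 8 mm behind it; z points along the fingers, x is the direction in which the jaws open and shut, and the axes are right-handed (so a half turn about z gives the same grasp; the last joint's range is limited). The gripper opens to 85 mm and grips with 20 to 120 N. Pads are 22 mm wide; open, the fingers measure 114 mm over their backs; the gripper's body (76 mm by 85 mm) begins 54 mm behind the grasp point. The pads swing forward as they close: fully open they stand 13 mm farther back than shut.
Start: joints at [66.119, 4.979, 10.078, 95.1, 0, 90], TCP at [0.223, 0.503, 0.207] pointing down, gripper open.
Joint ranges: [-179.16, 179.16], [-48.56, 103.87], [-65.8, 70.77], [-126.05, 130.52], [-82.76, 87.17], [-180, 180]. Speed limits (degrees/s): [127.2, 127.2, 147.25, 180, 180, 180].

INTERFACE

Orientations are given as [roll, pitch, yaw] about the fixed x, y, z axes, in that order (R = Rz(yaw) Ry(pitch) Rx(roll)).
In Python, from workcell import get_obs, camera, job_done gives the robot as it stands.
- The arm moves only by the tool arm_command, never from a script. Its argument "increments" is a list of rows, each a list of 2 entries, a list of its own where there are three numbers: the shift along the tool's x, y, z in units of 25 mm (1.0 is 25 mm), then the turn about the tool's z in units of 6 degrees (1.0 is 6 degrees). In form: [[[dx, dy, dz], roll], ...]. A call has 1 to 5 rows; each row is the pose to reach, as a shift and turn from the pose measured when the call began, along the tool's axes at that moment; what a row does not reach only later rows make up. A row lasts 1/10 s, in which the tool goes at most 50 mm and 8.59 degrees, less where a joint would pass 70% of its speed; a pose out of reach is approached as far as the arm can. A call with a gripper value outside its range is refused whole. "claw" is the closure, from -1 (fully open) to 1 (shut), so that 0 is half open, set as the call begins (left out, the last holds). The fingers move at their own pace and stop on an object; "force" is the grip in N (left out, the last holds). Time passes only in rows, so rows that repeat a pose let the fingers close. It gives the time, the measured TCP pose, the force and the opening at its end, in the units of the state.
- get_obs(): the state, without advancing time (a new reading comes with each control period).
- camera(name): name is "side" or "top" or "wrist"; returns a dict with "frame" (480x640x3 uint8, red, green, blue), "range_z" (480x640 float32, m along the optical axis (not along the pixel's ray), 0 where there is no reading), "K" (3x3 intrinsics, pixels), "k1" (the pictures are not rectified: a ray, as slopes to the right and down, at radius r is drawn at 1 + k1 r^2 times it, then the intrinsics apply), "R" (3x3) and "t" (3): a world point X has camera coordinates R X + t; the wrist camera has in their place "hand_eye" (4x4, takes a point from camera to tool coordinates, whose origin is the TCP and whose axes are the tool frame's). Camera axes: x right, y down, z forward; pixel columns grow to the right and rows downward; lengths in m; the calibration is good to about 2 mm. A picture is of the moment at which its call begins: read the wrist's pose just before it.
- job_done(): hands the job in, once; it reports no verdict.
The state is a dict: "time": time; "q": joint angles; "qd": joint speeds; "joint_efforts": joint torques, N m; "ee_pos": TCP position; "tcp_rot": TCP orientation; "wrist_force": force on the tool from outside, world axes, zero at the start; "torque": the same for the moment, N m; "opening": finger opening in m.
Only numpy, scipy, OpenCV 4.12 (cv2) and the standard library are available. Lean on these libraries where they do the work, as an engineer would, in place of code of your own. Each camera call takes 0.05 s, during which the arm holds its last target.

## Working session

There is one attempt and no reset: what is moved stays moved. The work goes in short steps, Python scripts to look and compute and a tool call to move; the robot and the scene stay as the last step left them, time stands still between calls to the robot, and variables do not carry over. Pictures are saved under pics/ and viewed, and the job is handed in when it is done.

Besides the shell and the picture viewer there is one more tool, called after ">>>" in YAML: its name, and indented under it one key for each argument. arm_command: Moves the arm, as the interface text tells. Its arguments: {"type":"object","properties":{"increments":{"type":"array"},"claw":{"type":"number"},"force":{"type":"number"}},"required":["increments"]}

```bash
ls; mkdir -p pics
python3 - <<'E'
from workcell import get_obs,camera
import cv2,numpy as np
o=get_obs();print({k:np.round(v,3).tolist() for k,v in o.items()})
for n in ["side","top","wrist"]:
    c=camera(n);cv2.imwrite(f"pics/{n}0.png",c["frame"][:,:,::-1]);np.savez(f"{n}0.npz",**c)
    print(n,c["K"].tolist(),c["k1"],[ (k,np.round(c[k],4).tolist()) for k in c if k in("R","t","hand_eye")])
E
```

```text
pics
{'time': 0.0, 'q': [66.119, 5.012, 10.035, 95.098, 0.0, 90.002], 'qd': [-0.043, 0.037, -0.026, -0.051, -0.027, 0.025], 'joint_efforts': [0.002, -52.039, 46.481, 0.016, 0.0, -0.0], 'ee_pos': [0.223, 0.503, 0.206], 'tcp_rot': [-180.0, 0.075, 66.118], 'wrist_force': [-0.386, -0.253, -0.149], 'torque': [0.018, 0.031, -0.006], 'opening': 0.085}
side [[463.5953223312128, 0.0, 317.8080203072036], [0.0, 463.5953223312128, 232.79353252654056], [0.0, 0.0, 1.0]] 0.02947200457620383 [('R', [[-0.9973, -0.0731, 0.0015], [-0.0404, 0.5336, -0.8448], [0.0609, -0.8426, -0.5351]]), ('t', [0.5654, 0.0818, 1.1269])]
top [[593.8354806688772, 0.0, 317.2970899736376], [0.0, 593.8354806688772, 239.62166931806706], [0.0, 0.0, 1.0]] 0.04143300627396625 [('R', [[-0.0128, -0.9999, 0.0062], [-0.9976, 0.0123, -0.0687], [0.0686, -0.0071, -0.9976]]), ('t', [0.0249, 0.5541, 1.3068])]
wrist [[362.644058152895, 0.0, 318.1928912740694], [0.0, 362.644058152895, 236.0536404176099], [0.0, 0.0, 1.0]] -0.0611283557016112 [('hand_eye', [[1.0, -0.0003, -0.0003, -0.0003], [0.0004, 0.9491, 0.315, -0.0811], [0.0002, -0.315, 0.9491, -0.1661], [0.0, 0.0, 0.0, 1.0]])]
```

View pics/top0.png

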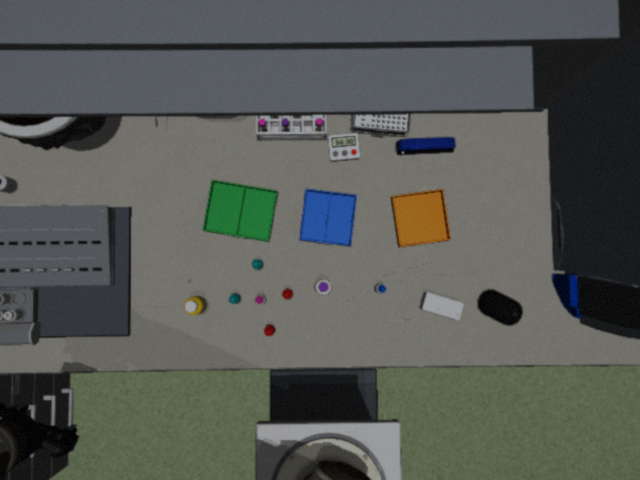

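View pics/side0.png

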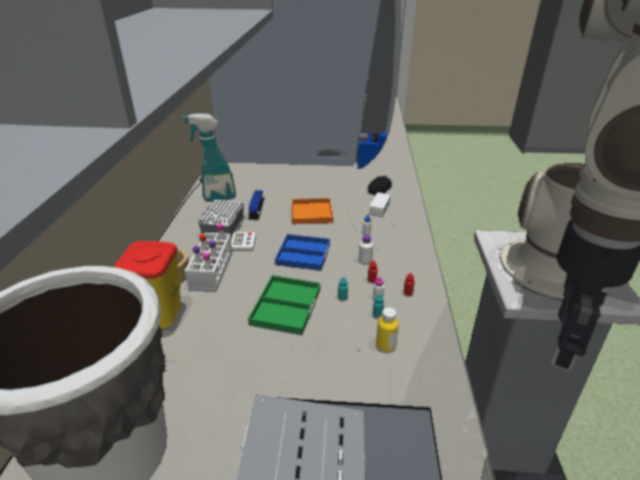

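View pics/wrist0.png

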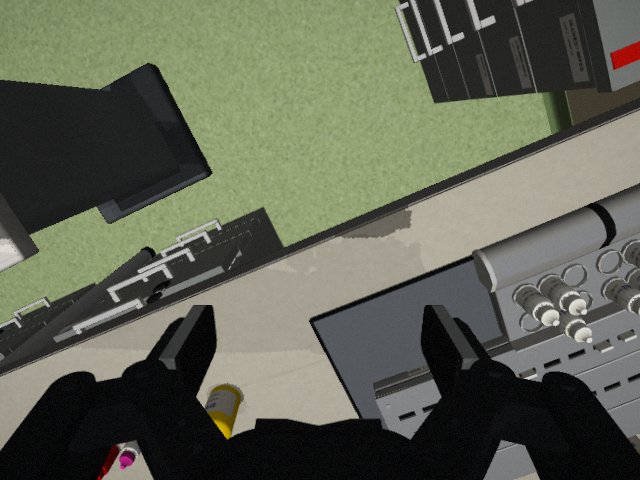

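The top view shows:
- **Trays:** green (240,210), blue (328,218), orange (420,218).
- **Used reagents:** yellow bottle (195,305), pink vial (260,300), purple-capped bottle (323,287), blue vial (381,288), carton (443,305).
- **Look-alikes:** teal at (258,264) and (235,298), red at (288,294) and (270,330), plus more in the rack at the back.

Next I'll measure these and enlarge a crop.

```bash
cat > h.py <<'E'
import numpy as np,cv2
def rays(c,uv):
    p=cv2.undistortPoints(np.array(uv,float).reshape(-1,1,2),c["K"],np.array([float(c["k1"]),0,0,0])).reshape(-1,2)
    return np.c_[p,np.ones(len(p))]
def toplane(c,uv,z,R=None,t=None):
    R=c["R"] if R is None else R; t=c["t"] if t is None else t
    d=rays(c,uv)@R; C=-R.T@t
    return C+d*((z-C[2])/d[:,2])[:,None]
def wristRt(c,o):
    from scipy.spatial.transform import Rotation as Ro
    T=np.eye(4);T[:3,:3]=Ro.from_euler('xyz',o["tcp_rot"],degrees=True).as_matrix();T[:3,3]=o["ee_pos"]
    M=np.linalg.inv(T@c["hand_eye"]);return M[:3,:3],M[:3,3]
def cloud(c,R=None,t=None):
    R=c["R"] if R is None else R; t=c["t"] if t is None else t
    v,u=np.mgrid[:480,:640]
    r=rays(c,np.c_[u.ravel(),v.ravel()])*c["range_z"].reshape(-1,1)
    return ((r-t)@R).reshape(480,640,3)
def comps(m,mn=8):
    n,l,s,ce=cv2.connectedComponentsWithStats(m.astype(np.uint8))
    return [(ce[i],s[i],l==i) for i in range(1,n) if s[i,4]>=mn]
E
python3 - <<'E'
from h import *
c=dict(np.load("top0.npz"));f=c["frame"];hsv=cv2.cvtColor(f,cv2.COLOR_RGB2HSV)
P=cloud(c)
print("table z",np.nanmedian(P[340:355,300:400,2]))
H,S,V=[hsv[...,i].astype(int) for i in range(3)]
roi=np.zeros((480,640),bool);roi[175:355,150:520]=1
cols=dict(blue=(105,128),pink=(145,170),purple=(128,145),yellow=(22,35),teal=(80,100),green=(50,75),orange=(8,20),red=(-1,6))
for n,(a,b) in cols.items():
    m=(H>=a)&(H<=b)&(S>110)&(V>60)&roi
    for ce,s,mm in comps(m):
        q=P[mm];q=q[c["range_z"][mm]>0]
        z=np.percentile(q[:,2],80)
        top=q[np.abs(q[:,2]-z)<.012]
        print(n,ce.round(1),s.tolist(),"z80 %.3f"%z,"mean",top[:,:2].mean(0).round(4),toplane(c,[ce],z)[0].round(4))
        if n in("green","orange","blue") and s[4]>300:
            cnt=cv2.findContours(mm.astype(np.uint8),0,1)[0]
            cnt=max(cnt,key=cv2.contourArea)
            hull=cv2.convexHull(cnt)
            w=toplane(c,hull.reshape(-1,2),0.02)[:,:2].astype(np.float32)
            r=cv2.minAreaRect(w*1000);print("  rect",r)
m=((P[...,2]>.022)&(P[...,2]<.045)&roi);m[:,:410]=0
for ce,s,mm in comps(m,100):
    cnt=max(cv2.findContours(mm.astype(np.uint8),0,1)[0],key=cv2.contourArea)
    w=toplane(c,cnt.reshape(-1,2),0.03)[:,:2].astype(np.float32)
    print("carton?",ce,s.tolist(),cv2.minAreaRect(w*1000),P[mm].mean(0))
cv2.imwrite("pics/crop1.png",cv2.resize(f[170:345,170:460,::-1],None,fx=2.7,fy=2.7,interpolation=cv2.INTER_CUBIC))
s=np.load("side0.npz")["frame"];cv2.imwrite("pics/crop2.png",cv2.resize(s[180:360,240:430,::-1],None,fx=3.3,fy=3.3,interpolation=cv2.INTER_CUBIC))
E
```

```text
table z 0.00045202349745216764
blue [327.6 217. ] [300, 189, 57, 57, 2672] z80 0.008 mean [ 0.6062 -0.0064] [ 0.6059 -0.0061  0.0082]
  rect ((604.8331909179688, -5.774314880371094), (116.17982482910156, 116.62469482421875), 82.55296325683594)
blue [381.6 288.3] [378, 285, 8, 8, 46] z80 0.053 mean [ 0.4448 -0.1199] [ 0.4449 -0.1196  0.0534]
pink [258.9 299.5] [255, 296, 8, 8, 47] z80 0.054 mean [0.4243 0.1458] [0.4242 0.1457 0.0542]
purple [323.1 286.5] [319, 283, 9, 8, 57] z80 0.073 mean [0.4505 0.0073] [0.4505 0.0073 0.0733]
yellow [196.2 304.8] [186, 297, 18, 18, 147] z80 0.067 mean [0.4153 0.2785] [0.4153 0.2776 0.0674]
teal [256.5 263.8] [252, 260, 10, 9, 69] z80 0.052 mean [0.5019 0.1511] [0.5012 0.1507 0.0525]
teal [233.4 298.6] [229, 294, 10, 10, 72] z80 0.053 mean [0.4271 0.2015] [0.4268 0.2006 0.0533]
green [240.  210.3] [203, 180, 74, 61, 3384] z80 0.008 mean [0.6241 0.1917] [0.6236 0.1913 0.0079]
  rect ((622.3953857421875, 190.050048828125), (148.81907653808594, 114.74351501464844), 79.83486938476562)
orange [420.6 217.6] [391, 189, 60, 58, 2747] z80 0.008 mean [ 0.6023 -0.2164] [ 0.6021 -0.2159  0.0082]
  rect ((601.0425415039062, -213.71945190429688), (117.03862762451172, 118.14238739013672), 7.437264919281006)
red [287.1 293.5] [282, 289, 11, 10, 75] z80 0.051 mean [0.4362 0.0855] [0.4361 0.085  0.0511]
red [268.8 330.4] [264, 325, 11, 11, 78] z80 0.051 mean [0.3567 0.1247] [0.3577 0.125  0.0513]
carton? [500.94323144 307.01965066] [480, 290, 40, 36, 916] ((401.4088439941406, -381.1571350097656), (95.27742004394531, 57.12482452392578), 62.49343490600586) [ 0.40066926 -0.38203963  0.03137382]
carton? [442.23066104 305.51336146] [421, 292, 43, 28, 711] ((405.348876953125, -254.0125732421875), (85.9904556274414, 39.698387145996094), 72.6115493774414) [ 0.40527069 -0.25421536  0.03055161]
```

View pics/crop1.png

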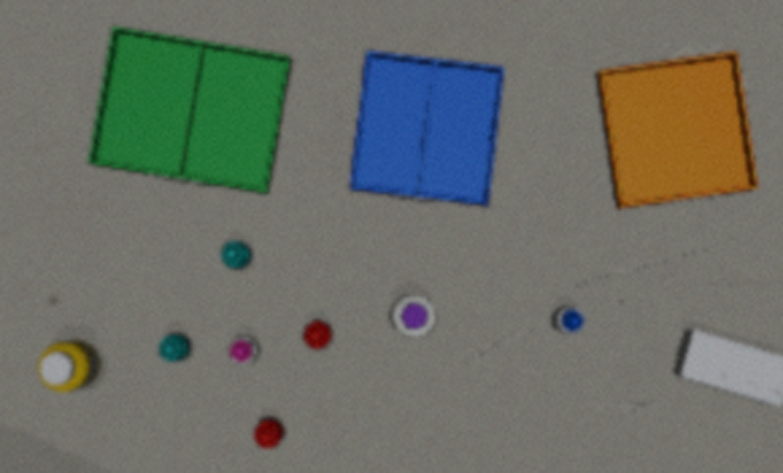

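View pics/crop2.png

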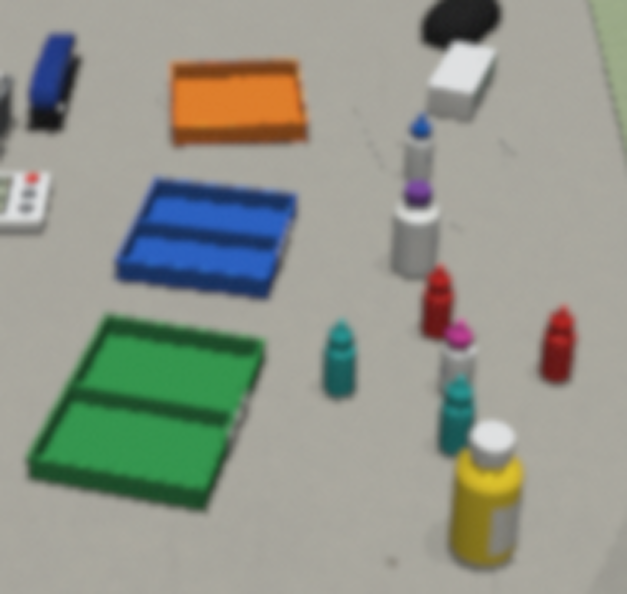

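The crops confirm the choice. The only magenta cap at the front is at top (259,299), a white body between teal (233,298) and red (287,293). The blue-capped vial is at (381,288). The yellow bottle and purple-capped bottle at the front are both clear. The tray label cards face the robot, so tray x points away from it. Now the yellow bottle's centre and the shelf height.

Run:
```python
from h import *
c=dict(np.load("top0.npz"));f=c["frame"];hsv=cv2.cvtColor(f,cv2.COLOR_RGB2HSV);P=cloud(c)
w=P[285:325,175:215].reshape(-1,3)
for a,b in((.078,.1),(.03,.07)):
    q=w[(w[:,2]>a)&(w[:,2]<b)];print("yellow",len(q),q.mean(0).round(4),q.min(0).round(3),q.max(0).round(3))
print(toplane(c,[[194.5,305.5]],.06))
for n,(r0,r1,c0,c1,a) in dict(purple=(270,302,308,338,.045),pink=(288,312,247,272,.03),blue=(276,300,370,394,.03)).items():
    w=P[r0:r1,c0:c1].reshape(-1,3);q=w[w[:,2]>a];print(n,len(q),q.mean(0).round(4),q.min(0).round(3),q.max(0).round(3))
for r in (20,60,90,105,112,118):print(r,P[r,[150,250,350,450]].round(3).tolist())
# side-view rays at caps
s=dict(np.load("side0.npz"));h=cv2.cvtColor(s["frame"],cv2.COLOR_RGB2HSV);H,S,V=[h[...,i].astype(int) for i in range(3)]
for n,(a,b),z,box in (("blue",(105,128),.05,(205,240,355,380)),("pink",(145,172),.05,(265,300,365,395)),("purple",(125,150),.065,(225,250,350,380)),):
    m=np.zeros_like(H,bool);r=box;m[r[0]:r[1],r[2]:r[3]]=1
    m&=(H>=a)&(H<=b)&(S>90)
    v,u=np.nonzero(m);print(n,len(u),u.mean(),v.mean(),toplane(s,[[u.mean(),v.mean()]],z).round(4), cloud(s)[m].mean(0).round(4))
```

```text
yellow 127 [0.4142 0.2859 0.0852] [0.403 0.273 0.078] [0.426 0.3   0.094]
yellow 191 [0.4153 0.2789 0.0591] [0.395 0.265 0.03 ] [0.434 0.305 0.07 ]
[[0.4135093  0.28271577 0.06      ]]
purple 194 [0.4505 0.0075 0.0796] [ 0.434 -0.008  0.045] [0.466 0.027 1.342]
pink 87 [0.4249 0.1438 0.0605] [0.414 0.027 0.031] [0.463 0.156 1.342]
blue 95 [ 0.4474 -0.1053  0.1677] [ 0.434 -0.132  0.03 ] [0.463 0.027 1.342]
20 [[0.728, 0.189, 0.753], [0.726, 0.088, 0.756], [0.725, -0.013, 0.756], [0.724, -0.114, 0.756]]
60 [[0.773, 0.251, 0.527], [0.773, 0.113, 0.525], [0.773, -0.028, 0.522], [0.77, -0.168, 0.524]]
90 [[0.732, 0.252, 0.523], [0.73, 0.113, 0.526], [0.729, -0.027, 0.524], [0.727, -0.166, 0.526]]
105 [[0.71, 0.252, 0.524], [0.709, 0.113, 0.526], [0.708, -0.027, 0.522], [0.706, -0.167, 0.524]]
112 [[0.701, 0.252, 0.523], [0.7, 0.113, 0.523], [0.699, -0.027, 0.52], [0.699, -0.169, 0.513]]
118 [[0.838, 0.396, 0.001], [0.835, 0.168, 0.005], [0.835, -0.061, -0.003], [0.83, -0.289, 0.004]]
blue 24 367.0416666666667 218.25 [[ 0.4451 -0.1123  0.05  ]] [ 0.445  -0.1153  0.0483]
pink 51 378.3333333333333 280.9019607843137 [[0.4253 0.1519 0.05  ]] [0.4249 0.1471 0.0462]
purple 38 366.1842105263158 237.68421052631578 [[0.45   0.0057 0.065 ]] [0.4503 0.012  0.0691]
```

```bash
cat > mv.py <<'E'
import sys,numpy as np
from workcell import get_obs
from scipy.spatial.transform import Rotation as Ro
o=get_obs();R=Ro.from_euler('xyz',o["tcp_rot"],degrees=True).as_matrix();p=np.array(o["ee_pos"])
yaw=o["tcp_rot"][2]
a=[float(v) for v in sys.argv[1:]]
print("t %.2f"%o["time"],"pos",p.round(4),"rpy",np.round(o["tcp_rot"],2),"open %.4f"%o["opening"],"F",np.round(o["wrist_force"],1),"q",np.round(o["q"],0))
for i in range(0,len(a),4):
    d=R.T@(np.array(a[i:i+3])-p)/.025; r=-(a[i+3]-yaw); r=(r+180)%360-180
    print("inc",d.round(2).tolist(),round(r/6,2))
E
python3 mv.py 0.445 -0.119 0.14 -7.5
```

```text
t 0.15 pos [0.2226 0.5027 0.2065] rpy [-1.800e+02  6.000e-02  6.612e+01] open 0.0856 F [-0.3 -0.3 -0. ] q [66.  5. 10. 95.  0. 90.]
inc [-19.14, 18.2, 2.68] 12.27
```

>>> arm_command:
  increments:
    - [[-19.1,18.2,1.5],12.3]
    - [[-19.1,18.2,1.5],12.3]
    - [[-19.1,18.2,1.5],12.3]
    - [[-19.1,18.2,1.5],12.3]
    - [[-19.1,18.2,1.5],12.3]
  claw: -0.2
  force: 40

```text
time: 0.65
ee_pos: [0.3069, 0.2662, 0.1926]
tcp_rot: [180.0, 0.0, 22.8]
wrist_force: [2.1, 0.0, 0.4]
opening: 0.0515
```

```bash
python3 mv.py 0.445 -0.119 0.14 -7.5
```

```text
t 0.65 pos [0.3069 0.2662 0.1926] rpy [1.7997e+02 1.0000e-02 2.2830e+01] open 0.0515 F [2.1 0.  0.4] q [ 41. -15. -10.  95.  -0. 108.]
inc [-0.89, 16.34, 2.11] 5.06
```

>>> arm_command:
  increments:
    - [[-0.9,16.3,2.1],5.05]
    - [[-0.9,16.3,2.1],5.05]
    - [[-0.9,16.3,2.1],5.05]
    - [[-0.9,16.3,2.1],5.05]
    - [[-0.9,16.3,2.1],5.05]

```text
time: 1.15
ee_pos: [0.3902, 0.0323, 0.1609]
tcp_rot: [180.0, -0.0, -7.6]
wrist_force: [1.8, 0.9, -0.0]
opening: 0.0516
```

>>> arm_command:
  increments:
    - [[0,0,0],0]
    - [[0,0,0],0]

```text
time: 1.35
ee_pos: [0.39, 0.0312, 0.1606]
tcp_rot: [180.0, 0.0, -7.9]
wrist_force: [-0.6, 0.3, 0.7]
opening: 0.0508
```

```bash
python3 mv.py 0.445 -0.119 0.11 -7.5
```

```text
t 1.35 pos [0.39   0.0312 0.1606] rpy [179.98   0.    -7.85] open 0.0508 F [-0.6  0.3  0.7] q [  5. -17. -16.  92.  -0. 102.]
inc [3.0, 5.65, 2.03] -0.06
```

>>> arm_command:
  increments:
    - [[1.5,2.8,0.2],0]
    - [[3.0,5.65,0.4],0]
    - [[3.0,5.65,0.4],-0.06]
    - [[3.0,5.65,0.4],-0.06]
    - [[3.0,5.65,0.4],-0.06]

```text
time: 1.85
ee_pos: [0.4454, -0.1187, 0.1503]
tcp_rot: [180.0, 0.1, -7.5]
wrist_force: [-0.7, 0.2, -0.3]
opening: 0.0511
```

```bash
cat > look.py <<'E'
import sys
from h import *
from workcell import get_obs,camera
n=sys.argv[1]
o=get_obs();c=camera("wrist");R,t=wristRt(c,o)
cv2.imwrite(f"pics/w_{n}.png",c["frame"][:,:,::-1]);np.savez(f"w_{n}.npz",R=R,t=t,**c)
hsv=cv2.cvtColor(c["frame"],cv2.COLOR_RGB2HSV);H,S,V=[hsv[...,i].astype(int) for i in range(3)]
cols=dict(blue=(105,128),pink=(145,172),purple=(128,145),yellow=(22,35))
a,b=cols[sys.argv[2]];z=float(sys.argv[3]);P=cloud(c,R,t)
for ce,s,mm in comps((H>=a)&(H<=b)&(S>100)&(V>50),60):
    q=P[mm];print(sys.argv[2],ce.round(1),s.tolist(),"plane",toplane(c,[ce],z,R,t)[0].round(4),"cloud",np.median(q,0).round(4))
E
python3 look.py b1 blue 0.05; python3 mv.py 0.445 -0.119 0.08 -7.5 0.445 -0.119 0.022 -7.5
```

```text
blue [498.7  62.8] [426, 0, 160, 129, 17103] plane [ 0.5831 -0.0184  0.05  ] cloud [ 0.605  -0.0151  0.0024]
blue [317.4 226.5] [307, 215, 22, 24, 421] plane [ 0.4444 -0.1187  0.05  ] cloud [ 0.4445 -0.1187  0.0482]
t 1.90 pos [ 0.4451 -0.1178  0.1505] rpy [-1.7999e+02  5.0000e-02 -7.4500e+00] open 0.0515 F [-0.8  0.1  0.3] q [-15.  -8.  -9.  89.   0.  83.]
inc [0.01, 0.05, 2.82] 0.01
inc [0.01, 0.05, 5.14] 0.01
```

View pics/w_b1.png

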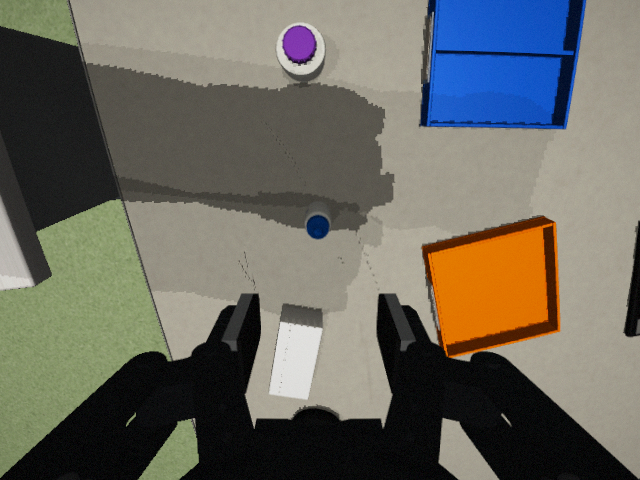

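The blue-capped vial is at (317,226), between the fingers laterally. The wrist and top cameras agree to about 1 mm, so I'm going down to grasp it.

>>> arm_command:
  increments:
    - [[0,0.05,1.5],0]
    - [[0,0.05,2.8],0]
    - [[0,0.05,4.0],0]
    - [[0,0.05,4.8],0]
    - [[0,0.05,5.1],0]

```text
time: 2.4
ee_pos: [0.4436, -0.1166, 0.0214]
tcp_rot: [-180.0, 0.2, -7.3]
wrist_force: [-0.9, -0.1, -0.2]
opening: 0.051
```

>>> arm_command:
  increments:
    - [[0,0,0],0]
    - [[0,0,0],0]
    - [[0,0,0],0]
    - [[0,0,0],0]
    - [[0,0,0],0]
  claw: 1
  force: 30

```text
time: 2.9
ee_pos: [0.4446, -0.1167, 0.0227]
tcp_rot: [-180.0, 0.1, -7.3]
wrist_force: [0.5, 1.2, 6.6]
opening: 0.0128
```

```bash
python3 mv.py 0.445 -0.119 0.12 -7.5 0.601 -0.034 0.12 -7.5
```

```text
t 2.90 pos [ 0.4446 -0.1167  0.0227] rpy [-1.7996e+02  6.0000e-02 -7.2900e+00] open 0.0128 F [0.5 1.2 6.6] q [-15.  -7. -22.  75.   0.  83.]
inc [0.02, 0.08, -3.89] 0.03
inc [5.78, -4.08, -3.9] 0.03
```

```bash
python3 look.py b2 blue 0.05;python3 - <<'E'
from workcell import *
import cv2
s=camera("side");cv2.imwrite("pics/s2.png",cv2.resize(s["frame"][150:300,300:460,::-1],None,fx=3.5,fy=3.5,interpolation=2))
E
python3 mv.py
```

```text
blue [571.7  74.9] [488, 0, 152, 144, 18457] plane [ 0.5488 -0.0325  0.05  ] cloud [ 0.5798 -0.0319  0.0025]
blue [318.4 313.1] [304, 292, 29, 44, 1090] plane [ 0.4444 -0.1174  0.05  ] cloud [ 0.4445 -0.1178  0.0486]
t 3.00 pos [ 0.4446 -0.1168  0.0227] rpy [-1.7995e+02  6.0000e-02 -7.3000e+00] open 0.0124 F [0.4 1.2 6.4] q [-15.  -7. -22.  75.   0.  83.]
```

View pics/w_b2.png

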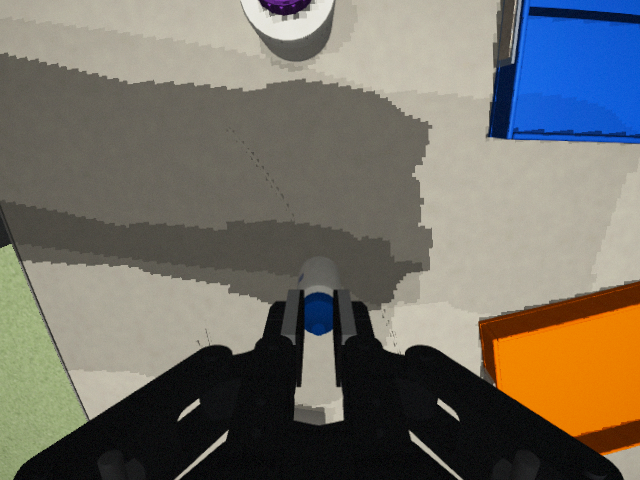

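View pics/s2.png

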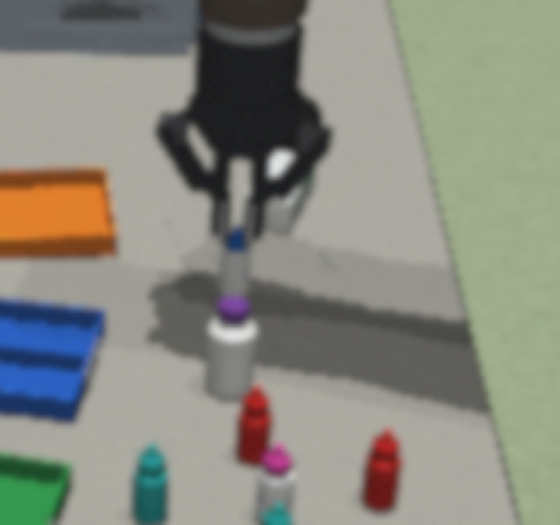

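Run:
```python
from h import *
c=dict(np.load("w_b2.npz"));P=cloud(c,c["R"],c["t"])
for u,v in [(291,295),(291,310),(291,330),(345,295),(347,315),(318,270),(318,280),(318,300),(318,315),(318,330),(270,310),(275,340)]:print(u,v,P[v,u].round(4))
```

```text
291 295 [ 0.4348 -0.1042  0.0559]
291 310 [ 0.4354 -0.1053  0.0663]
291 330 [ 0.4365 -0.1049  0.0808]
345 295 [ 0.4567 -0.1069  0.0562]
347 315 [ 0.4564 -0.107   0.0716]
318 270 [ 0.445  -0.1109  0.0183]
318 280 [ 0.4451 -0.1105  0.0312]
318 300 [ 0.4448 -0.1129  0.0466]
318 315 [ 0.4442 -0.1176  0.0512]
318 330 [ 0.4438 -0.1215  0.0569]
270 310 [ 0.4262 -0.1074  0.0608]
275 340 [ 0.4324 -0.1023  0.0898]
```

Run:
```python
from h import *
c=dict(np.load("w_b2.npz"));P=cloud(c,c["R"],c["t"])
f=c["frame"][240:380,240:400,::-1];cv2.imwrite("pics/z2.png",cv2.resize(f,None,fx=5,fy=4.2,interpolation=2))
for u in (288,292,298,340,345,352):print(u,[(v,P[v,u].round(3).tolist()) for v in range(270,305,4)])
```

```text
288 [(270, [0.427, -0.117, -0.002]), (274, [0.427, -0.12, -0.001]), (278, [0.426, -0.122, -0.0]), (282, [0.426, -0.125, -0.001]), (286, [0.425, -0.128, -0.002]), (290, [0.433, -0.104, 0.051]), (294, [0.433, -0.104, 0.054]), (298, [0.434, -0.105, 0.057]), (302, [0.434, -0.104, 0.061])]
292 [(270, [0.429, -0.117, -0.0]), (274, [0.429, -0.12, -0.001]), (278, [0.429, -0.122, -0.0]), (282, [0.428, -0.125, -0.001]), (286, [0.428, -0.127, -0.001]), (290, [0.435, -0.104, 0.051]), (294, [0.435, -0.105, 0.054]), (298, [0.435, -0.104, 0.058]), (302, [0.436, -0.105, 0.061])]
298 [(270, [0.433, -0.118, -0.001]), (274, [0.432, -0.12, -0.001]), (278, [0.433, -0.118, 0.011]), (282, [0.434, -0.116, 0.019]), (286, [0.435, -0.115, 0.027]), (290, [0.437, -0.105, 0.051]), (294, [0.437, -0.105, 0.053]), (298, [0.438, -0.105, 0.057]), (302, [0.438, -0.105, 0.061])]
340 [(270, [0.456, -0.121, -0.002]), (274, [0.456, -0.123, -0.001]), (278, [0.456, -0.126, -0.001]), (282, [0.455, -0.12, 0.017]), (286, [0.455, -0.119, 0.023]), (290, [0.455, -0.107, 0.051]), (294, [0.455, -0.107, 0.054]), (298, [0.455, -0.107, 0.059]), (302, [0.454, -0.107, 0.061])]
345 [(270, [0.459, -0.121, -0.001]), (274, [0.459, -0.124, -0.001]), (278, [0.459, -0.125, 0.001]), (282, [0.458, -0.129, -0.001]), (286, [0.458, -0.132, -0.002]), (290, [0.457, -0.107, 0.051]), (294, [0.457, -0.108, 0.054]), (298, [0.457, -0.107, 0.058]), (302, [0.456, -0.108, 0.061])]
352 [(270, [0.463, -0.122, -0.001]), (274, [0.463, -0.124, -0.001]), (278, [0.463, -0.126, -0.0]), (282, [0.462, -0.129, -0.001]), (286, [0.462, -0.132, -0.001]), (290, [0.462, -0.134, -0.001]), (294, [0.462, -0.137, -0.001]), (298, [0.461, -0.14, -0.001]), (302, [0.459, -0.112, 0.054])]
```

View pics/z2.png

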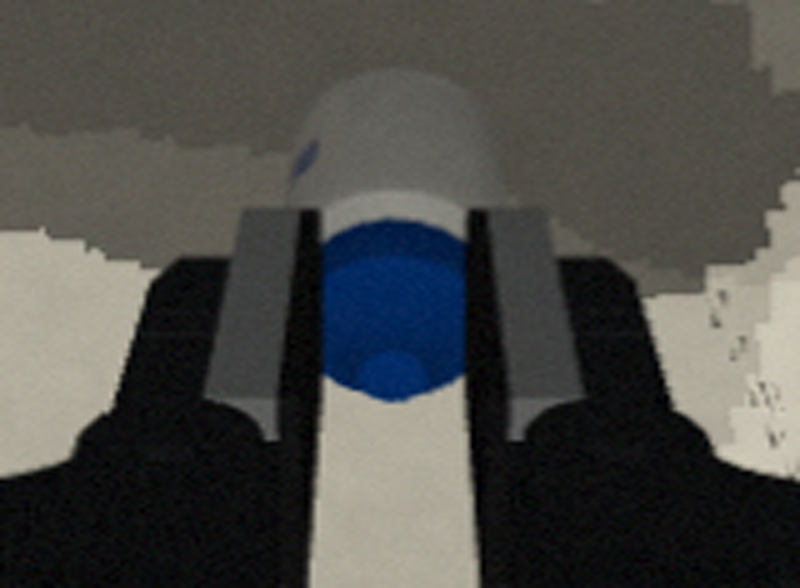

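The pads actually closed on the 12 mm cap. The wrist depth puts the fingertips at z≈0.050 with TCP z=0.023, so the tips are about 28 mm behind the stated TCP instead of 11 mm ahead. I'll go by the measurement: open, check the tips, then lower carefully.

>>> arm_command:
  increments:
    - [[0,0,0],0]
    - [[0,0,0],0]
    - [[0,0,0],0]
    - [[0,0,0],0]
  claw: -0.2

```text
time: 3.4
ee_pos: [0.4444, -0.1168, 0.0225]
tcp_rot: [-180.0, 0.1, -7.3]
wrist_force: [-0.1, 0.1, 0.1]
opening: 0.0511
```

>>> arm_command:
  increments:
    - [[0,0.05,0.3],0]
    - [[0,0.05,0.6],0]
    - [[0,0.05,0.8],0]
    - [[0,0.05,0.8],0]

```text
time: 3.8
ee_pos: [0.4434, -0.1178, 0.0012]
tcp_rot: [-179.9, 0.2, -7.3]
wrist_force: [0.3, -0.5, 0.3]
opening: 0.0513
```

```bash
python3 look.py b3 blue 0.05; python3 mv.py 0.4445 -.1175 -0.015 -7.5;python3 - <<'E'
from h import *
c=dict(np.load("w_b3.npz"));P=cloud(c,c["R"],c["t"])
for u in (225,235,245,250,385,395,405):
  print(u,[(v,P[v,u].round(3).tolist()) for v in range(280,325,4)])
E
```

```text
blue [583.5  75.4] [511, 0, 129, 143, 15435] plane [ 0.5371 -0.0348  0.05  ] cloud [ 0.5705 -0.0344  0.0025]
blue [321.  337.2] [299, 313, 44, 51, 1755] plane [ 0.4447 -0.1166  0.05  ] cloud [ 0.4447 -0.1176  0.0478]
t 3.85 pos [ 0.4438 -0.1179  0.0019] rpy [-1.7994e+02  1.5000e-01 -7.3000e+00] open 0.0512 F [ 0.2  0.8 -0.2] q [-15.  -6. -24.  73.   0.  82.]
inc [0.03, -0.02, 0.67] 0.03
225 [(280, [0.396, -0.111, -0.001]), (284, [0.396, -0.113, -0.001]), (288, [0.395, -0.115, -0.001]), (292, [0.395, -0.117, -0.001]), (296, [0.394, -0.12, -0.002]), (300, [0.394, -0.122, -0.001]), (304, [0.393, -0.124, -0.0]), (308, [0.407, -0.106, 0.038]), (312, [0.407, -0.106, 0.041]), (316, [0.408, -0.107, 0.044]), (320, [0.409, -0.107, 0.047]), (324, [0.409, -0.107, 0.049])]
235 [(280, [0.401, -0.111, -0.001]), (284, [0.401, -0.114, -0.001]), (288, [0.4, -0.116, -0.001]), (292, [0.4, -0.118, -0.0]), (296, [0.399, -0.12, -0.001]), (300, [0.399, -0.123, -0.001]), (304, [0.398, -0.125, -0.001]), (308, [0.413, -0.103, 0.045]), (312, [0.414, -0.103, 0.048]), (316, [0.414, -0.103, 0.051]), (320, [0.415, 
[... 1233 characters left out ...]
 -0.001]), (288, [0.482, -0.126, -0.001]), (292, [0.482, -0.128, -0.001]), (296, [0.476, -0.111, 0.034]), (300, [0.475, -0.111, 0.038]), (304, [0.475, -0.111, 0.041]), (308, [0.474, -0.111, 0.044]), (312, [0.474, -0.111, 0.047]), (316, [0.473, -0.111, 0.05]), (320, [0.472, -0.111, 0.053]), (324, [0.472, -0.111, 0.055])]
405 [(280, [0.487, -0.122, -0.0]), (284, [0.487, -0.125, -0.001]), (288, [0.487, -0.127, -0.001]), (292, [0.487, -0.129, -0.001]), (296, [0.487, -0.132, -0.002]), (300, [0.487, -0.134, -0.001]), (304, [0.487, -0.136, -0.0]), (308, [0.479, -0.116, 0.038]), (312, [0.479, -0.116, 0.04]), (316, [0.477, -0.112, 0.049]), (320, [0.476, -0.111, 0.053]), (324, [0.476, -0.112, 0.055])]
```

View pics/w_b3.png

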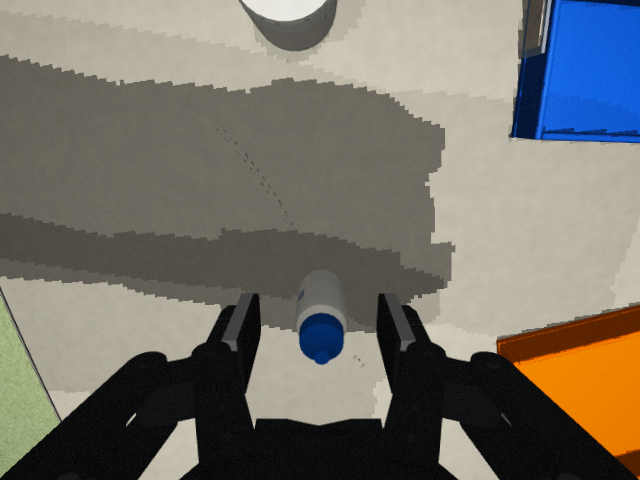

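The vial still stands (cap at 321,337). The tips are at z≈0.034 with TCP z=0.002, so I'll lower another 20 mm and grip the body.

>>> arm_command:
  increments:
    - [[0,0,0.4],0]
    - [[0,0,0.7],0]
    - [[0,0,0.8],0]
    - [[0,0,0.8],0]

```text
time: 4.25
ee_pos: [0.4433, -0.1177, -0.0188]
tcp_rot: [-179.9, 0.2, -7.3]
wrist_force: [-0.5, 0.0, 0.2]
opening: 0.0514
```

>>> arm_command:
  increments:
    - [[0,0,0],0]
    - [[0,0,0],0]
    - [[0,0,0],0]
    - [[0,0,0],0]
    - [[0,0,0],0]
  claw: 1
  force: 30

```text
time: 4.75
ee_pos: [0.4435, -0.1178, -0.0185]
tcp_rot: [-179.9, 0.2, -7.3]
wrist_force: [-0.5, -0.6, 1.0]
opening: 0.0221
```

```bash
python3 mv.py 0.445 -0.119 0.10 -7.5 0.601 -0.034 0.1 -7.5
```

```text
t 4.75 pos [ 0.4435 -0.1178 -0.0185] rpy [-179.94    0.18   -7.31] open 0.0221 F [-0.5 -0.6  1. ] q [-15.  -5. -25.  70.   0.  82.]
inc [0.05, 0.03, -4.74] 0.03
inc [5.81, -4.13, -4.76] 0.03
```

>>> arm_command:
  increments:
    - [[0,0,-1.0],0]
    - [[0,0,-2.2],0]
    - [[0,0,-3.5],0]
    - [[0,0,-4.3],0]
    - [[0,0,-4.3],0]

```text
time: 5.25
ee_pos: [0.4453, -0.1184, 0.0919]
tcp_rot: [-180.0, -0.1, -7.3]
wrist_force: [-0.0, 0.8, 0.9]
opening: 0.0224
```

```bash
python3 mv.py 0.601 -0.034 0.09 -7.5
```

```text
t 5.25 pos [ 0.4453 -0.1184  0.0919] rpy [-1.7998e+02 -8.0000e-02 -7.3000e+00] open 0.0224 F [-0.   0.8  0.9] q [-15.  -8. -15.  83.   0.  82.]
inc [5.75, -4.14, 0.09] 0.03
```

>>> arm_command:
  increments:
    - [[1.2,-0.8,0],0]
    - [[2.7,-1.9,0],0]
    - [[4.3,-3.1,0],0]
    - [[5.4,-3.8,0],0]
    - [[5.75,-4.15,0],0]

```text
time: 5.75
ee_pos: [0.6026, -0.0323, 0.0899]
tcp_rot: [-180.0, 0.0, -7.2]
wrist_force: [0.1, -0.5, -0.3]
opening: 0.0221
```

>>> arm_command:
  increments:
    - [[0,0,0],0]

```text
time: 5.85
ee_pos: [0.6027, -0.0314, 0.0883]
tcp_rot: [-180.0, 0.1, -7.1]
wrist_force: [0.3, -0.4, -0.1]
opening: 0.0223
```

```bash
python3 look.py b4 blue 0.05; python3 mv.py 0.601 -0.034 -0.015 -7.5
```

```text
blue [317.  196.3] [225, 113, 186, 171, 29433] plane [0.6063 0.0053 0.05  ] cloud [ 0.6049 -0.0028  0.0027]
blue [318.  370.1] [293, 341, 51, 63, 2419] plane [ 0.5918 -0.1145  0.05  ] cloud [ 0.6029 -0.0308  0.1545]
blue [545.6 397.2] [526, 376, 36, 50, 1236] plane [ 0.753 -0.162  0.05 ] cloud [ 0.7624 -0.1732  0.0381]
t 5.90 pos [ 0.602  -0.0319  0.0881] rpy [-179.99    0.18   -7.17] open 0.0225 F [-2.  -0.8 -0.5] q [-3. 12.  4. 83.  0. 94.]
inc [-0.01, 0.09, 4.13] 0.06
```

View pics/w_b4.png

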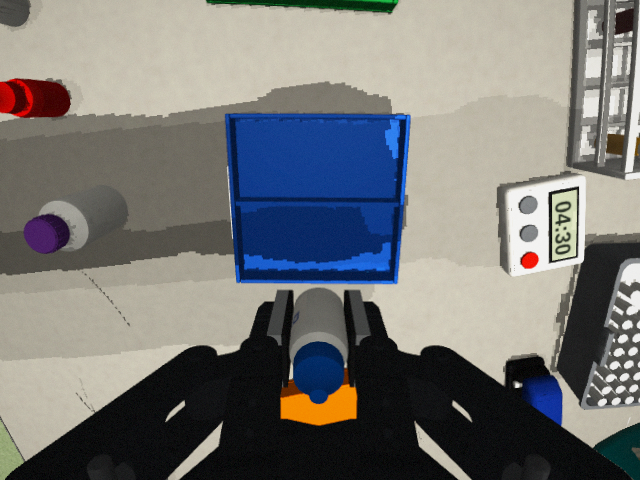

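The vial is held upright and tray's near bay is below. Lowering.

>>> arm_command:
  increments:
    - [[0,0.09,1.3],0.05]
    - [[0,0.09,2.6],0.05]
    - [[0,0.09,3.5],0.05]
    - [[0,0.09,3.9],0.05]
    - [[0,0.09,4.08],0.05]

```text
time: 6.4
ee_pos: [0.6001, -0.0347, -0.0144]
tcp_rot: [180.0, 0.3, -7.5]
wrist_force: [-0.3, 0.3, 0.2]
opening: 0.0221
```

```bash
python3 mv.py 0.601 -0.034 -0.0155 -7.5
```

```text
t 6.40 pos [ 0.6001 -0.0347 -0.0144] rpy [180.     0.26  -7.51] open 0.0221 F [-0.3  0.3  0.2] q [-3. 14. -5. 72.  0. 94.]
inc [0.03, -0.03, 0.04] -0.0
```

>>> arm_command:
  increments:
    - [[0,0,0.03],0]
    - [[0,0,0.03],0]
    - [[0,0,0.03],0]
    - [[0,0,0.03],0]
  claw: -0.1

```text
time: 6.8
ee_pos: [0.6007, -0.0347, -0.0143]
tcp_rot: [-180.0, 0.2, -7.5]
wrist_force: [0.0, -0.9, 0.5]
opening: 0.0472
```

>>> arm_command:
  increments:
    - [[0,0,-0.8],0]
    - [[0,0,-2.0],0]
    - [[0,0,-3.5],0]
    - [[0,0,-4.8],0]
    - [[0,0,-4.8],0]

```text
time: 7.3
ee_pos: [0.6035, -0.0349, 0.1115]
tcp_rot: [-180.0, -0.3, -7.5]
wrist_force: [0.3, 0.1, 0.1]
opening: 0.0469
```

```bash
python3 mv.py 0.4245 0.1455 0.105 -7.5
```

```text
t 7.30 pos [ 0.6035 -0.0349  0.1115] rpy [-179.96   -0.29   -7.5 ] open 0.0469 F [0.3 0.1 0.1] q [-3. 11.  7. 85.  0. 94.]
inc [-8.04, -6.22, 0.23] -0.0
```

>>> arm_command:
  increments:
    - [[-2,-1.5,0],0]
    - [[-4,-3.1,0],0]
    - [[-6,-4.6,0.2],0]
    - [[-7.4,-5.7,0.2],0]
    - [[-8.05,-6.2,0.2],0]

```text
time: 7.8
ee_pos: [0.4244, 0.1442, 0.1052]
tcp_rot: [-180.0, -0.3, -7.5]
wrist_force: [1.3, 0.8, 0.8]
opening: 0.0471
```

>>> arm_command:
  increments:
    - [[0,0,0],0]
    - [[0,0,0],0]

```text
time: 8.0
ee_pos: [0.4239, 0.145, 0.1053]
tcp_rot: [-179.9, -0.3, -7.4]
wrist_force: [0.6, -0.3, 0.4]
opening: 0.0469
```

```bash
python3 look.py p1 pink 0.05; python3 mv.py 0.4245 0.1455 -0.0185 -7.5
```

```text
pink [316.4 241.3] [304, 228, 26, 28, 596] plane [0.4234 0.1488 0.05  ] cloud [0.4234 0.1487 0.0482]
t 8.05 pos [0.4246 0.1443 0.1053] rpy [-179.95   -0.33   -7.47] open 0.0472 F [ 0.4 -0.1 -0.1] q [ 19. -10. -16.  84.  -0. 116.]
inc [-0.04, -0.04, 4.95] 0.01
```

View pics/w_p1.png

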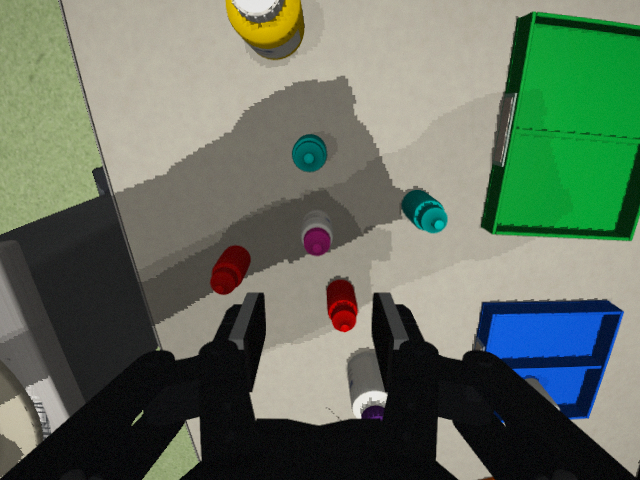

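The pink vial is at (316,241), clear of red (230,270), red (342,305) and both teals. Descending.

>>> arm_command:
  increments:
    - [[-0.05,-0.12,1.3],0]
    - [[-0.05,-0.12,2.6],0]
    - [[-0.05,-0.12,3.8],0]
    - [[-0.05,-0.12,4.6],0]
    - [[-0.05,-0.12,4.95],0]

```text
time: 8.55
ee_pos: [0.4241, 0.146, -0.0208]
tcp_rot: [180.0, -0.2, -7.6]
wrist_force: [0.3, 0.4, -0.2]
opening: 0.0472
```

>>> arm_command:
  increments:
    - [[0,0,0],0]
    - [[0,0,0],0]
    - [[0,0,0],0]
    - [[0,0,0],0]
    - [[0,0,0],0]
  claw: 1

```text
time: 9.05
ee_pos: [0.4246, 0.1461, -0.0201]
tcp_rot: [180.0, -0.2, -7.6]
wrist_force: [0.9, 0.2, -0.5]
opening: 0.0218
```

>>> arm_command:
  increments:
    - [[0,0,-1.0],0]
    - [[0,0,-2.2],0]
    - [[0,0,-3.5],0]
    - [[0,0,-4.5],0]
    - [[0,0,-4.5],0]

```text
time: 9.55
ee_pos: [0.4259, 0.1469, 0.0963]
tcp_rot: [-179.9, -0.5, -7.6]
wrist_force: [-0.5, 0.6, -0.4]
opening: 0.0223
```

```bash
python3 look.py p2 pink 0.16; python3 mv.py 0.6086 0.022 0.092 -7.5
```

```text
pink [318.1 364.2] [293, 335, 51, 63, 2535] plane [0.4252 0.1477 0.16  ] cloud [0.4258 0.1515 0.1646]
t 9.60 pos [0.4252 0.1467 0.0942] rpy [-179.92   -0.42   -7.57] open 0.0225 F [-0.4  0.1 -0.6] q [ 19. -10. -17.  83.  -0. 117.]
inc [7.93, 3.98, 0.14] -0.01
```

View pics/w_p2.png

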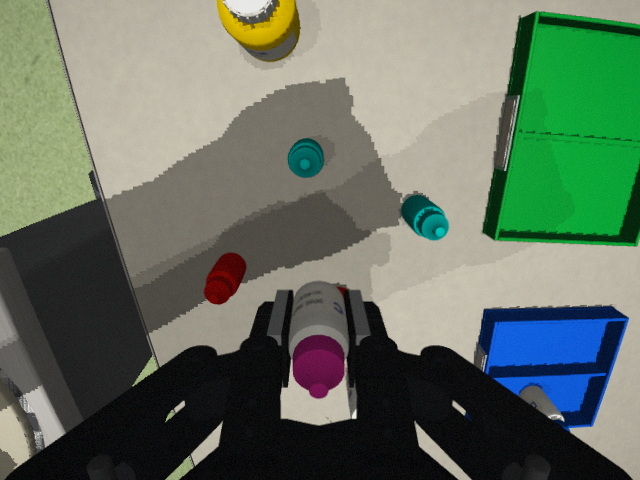

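>>> arm_command:
  increments:
    - [[1.8,0.9,0],0]
    - [[3.7,1.9,0],0]
    - [[5.7,2.9,0],0]
    - [[7.2,3.6,0.1],0]
    - [[7.9,4.0,0.1],0]

```text
time: 10.1
ee_pos: [0.6096, 0.0192, 0.0904]
tcp_rot: [-180.0, -0.3, -7.7]
wrist_force: [0.1, -0.3, 0.2]
opening: 0.022
```

>>> arm_command:
  increments:
    - [[0,0,0],0]
    - [[0,0,0],0]

```text
time: 10.3
ee_pos: [0.6088, 0.0189, 0.0884]
tcp_rot: [-180.0, -0.1, -7.7]
wrist_force: [0.2, 0.1, -0.0]
opening: 0.022
```

```bash
python3 look.py p3 blue 0.05; python3 mv.py 0.6086 0.022 -0.0168 -7.5
```

```text
blue [316.7 244.7] [230, 188, 175, 154, 18573] plane [0.6088 0.0262 0.05  ] cloud [0.6077 0.0119 0.0028]
t 10.35 pos [0.6086 0.0194 0.0891] rpy [-179.97   -0.18   -7.67] open 0.0220 F [0.1 1.1 0.2] q [ 2. 12.  5. 83.  0. 99.]
inc [-0.03, -0.1, 4.24] -0.03
```

View pics/w_p3.png

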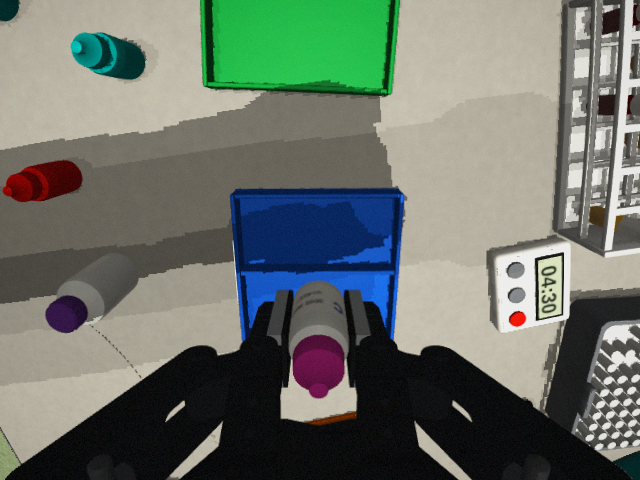

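Run:
```python
from h import *
c=dict(np.load("w_p3.npz"));print(toplane(c,[[231,191],[405,189],[238,268],[393,270]],.02,c["R"],c["t"]).round(4))
```

```text
[[ 0.5566  0.0603  0.02  ]
 [ 0.67    0.0462  0.02  ]
 [ 0.55    0.0058  0.02  ]
 [ 0.6581 -0.0105  0.02  ]]
```

>>> arm_command:
  increments:
    - [[-0.03,-0.17,1.3],0]
    - [[-0.03,-0.17,2.6],0]
    - [[-0.03,-0.17,3.6],0]
    - [[-0.03,-0.17,4.0],0]
    - [[-0.03,-0.17,4.15],0]

```text
time: 10.85
ee_pos: [0.6076, 0.0245, -0.0152]
tcp_rot: [-180.0, -0.1, -7.6]
wrist_force: [-0.5, 0.6, -0.0]
opening: 0.022
```

```bash
python3 mv.py 0.6086 0.0235 -0.0168 -7.5
```

```text
t 10.85 pos [ 0.6076  0.0245 -0.0152] rpy [-1.7998e+02 -1.1000e-01 -7.6100e+00] open 0.0220 F [-0.5  0.6 -0. ] q [  2.  14.  -4.  72.   0. 100.]
inc [0.04, 0.03, 0.07] -0.02
```

>>> arm_command:
  increments:
    - [[0,0,0.05],0]
    - [[0,0,0.05],0]

```text
time: 11.05
ee_pos: [0.6081, 0.0248, -0.0151]
tcp_rot: [-180.0, -0.2, -7.6]
wrist_force: [-0.6, 0.4, 0.6]
opening: 0.0224
```

>>> arm_command:
  increments:
    - [[0,0,0],0]
    - [[0,0,0],0]
    - [[0,0,0],0]
    - [[0,0,0],0]
  claw: -0.1

```text
time: 11.45
ee_pos: [0.6083, 0.0247, -0.0148]
tcp_rot: [-180.0, -0.2, -7.6]
wrist_force: [0.9, -0.8, 0.6]
opening: 0.0472
```

>>> arm_command:
  increments:
    - [[0,0,-0.8],0]
    - [[0,0,-2.0],0]
    - [[0,0,-3.5],0]
    - [[0,0,-5.2],0]
    - [[0,0,-5.6],0]

```text
time: 11.95
ee_pos: [0.6095, 0.0247, 0.1306]
tcp_rot: [-179.9, -0.6, -7.6]
wrist_force: [0.5, 0.9, -0.3]
opening: 0.0471
```

```bash
python3 mv.py 0.4145 0.284 0.13 -10
python3 - <<'E'
from workcell import *
import cv2
s=camera("side");cv2.imwrite("pics/s3.png",cv2.resize(s["frame"][170:370,240:440,::-1],None,fx=3,fy=3,interpolation=2))
E
```

```text
t 11.95 pos [0.6095 0.0247 0.1306] rpy [-179.89   -0.6    -7.6 ] open 0.0471 F [ 0.5  0.9 -0.3] q [  2.  12.   9.  87.   0. 100.]
inc [-9.11, -9.25, -0.05] 0.4
```

View pics/s3.png

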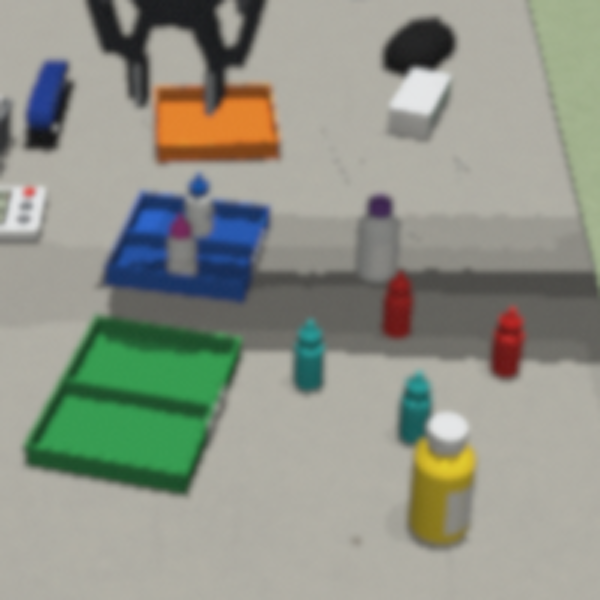

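Both vials stand in separate blue bays: in the side crop, blue cap at (200,205) and pink at (180,245). On to the yellow bottle.

>>> arm_command:
  increments:
    - [[-2,-2,0],0.4]
    - [[-4,-4,0],0.4]
    - [[-6,-6,0],0.4]
    - [[-7.6,-7.8,0],0.4]
    - [[-9.1,-9.25,0],0.4]
  claw: -0.7

```text
time: 12.5
ee_pos: [0.4569, 0.2262, 0.1269]
tcp_rot: [-179.9, -0.5, -10.0]
wrist_force: [1.2, 0.1, -0.5]
opening: 0.0727
```

>>> arm_command:
  increments:
    - [[0,0,0],0]
    - [[0,0,0],0]

```text
time: 12.7
ee_pos: [0.4559, 0.2268, 0.1257]
tcp_rot: [-180.0, -0.5, -9.9]
wrist_force: [0.6, -0.5, 0.4]
opening: 0.0728
```

```bash
python3 look.py y1 yellow 0.06; python3 mv.py 0.4145 0.284 -0.006 -10
```

```text
yellow [249.  156.1] [205, 130, 72, 66, 2032] plane [0.423  0.2904 0.06  ] cloud [0.4246 0.2926 0.0608]
t 12.75 pos [0.4566 0.226  0.1259] rpy [-179.97   -0.46   -9.98] open 0.0726 F [-0.2 -0.1 -0.5] q [ 26.  -2.  -6.  86.  -0. 126.]
inc [-2.1, -1.99, 5.26] 0.0
```

View pics/w_y1.png

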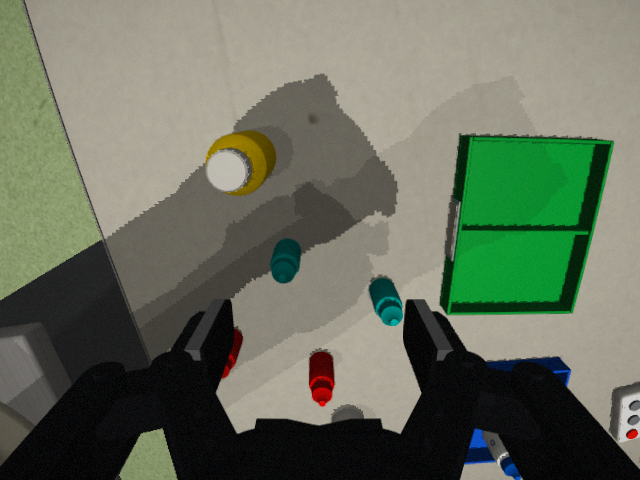

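>>> arm_command:
  increments:
    - [[-1.2,-1.1,0],0]
    - [[-2.1,-2.0,0],0]
    - [[-2.1,-2.0,0],0]
    - [[-2.1,-2.0,0],0]

```text
time: 13.15
ee_pos: [0.4142, 0.2837, 0.125]
tcp_rot: [180.0, -0.5, -10.0]
wrist_force: [0.9, -0.7, -0.4]
opening: 0.0728
```

```bash
python3 look.py y2 yellow 0.06; python3 mv.py 0.4145 0.284 -0.006 -10
python3 - <<'E'
from h import *
c=dict(np.load("w_y2.npz"));P=cloud(c,c["R"],c["t"]).reshape(-1,3)
m=(np.abs(P[:,0]-.4145)<.04)&(np.abs(P[:,1]-.286)<.04)
q=P[m&(P[:,2]>.08)&(P[:,2]<.095)];print(len(q),q.mean(0),q.min(0),q.max(0))
E
```

```text
yellow [316.  220.1] [286, 192, 59, 67, 1981] plane [0.4157 0.2987 0.06  ] cloud [0.4171 0.2986 0.0604]
t 13.20 pos [0.4144 0.2834 0.1251] rpy [179.99  -0.46 -10.04] open 0.0726 F [ 1.  -0.2 -0.4] q [ 35.  -3.  -7.  86.  -0. 135.]
inc [-0.04, -0.03, 5.24] -0.01
1224 [0.4130316  0.28684096 0.08420226] [0.40073362 0.27359409 0.08013648] [0.42541549 0.2985522  0.08660159]
```

View pics/w_y2.png

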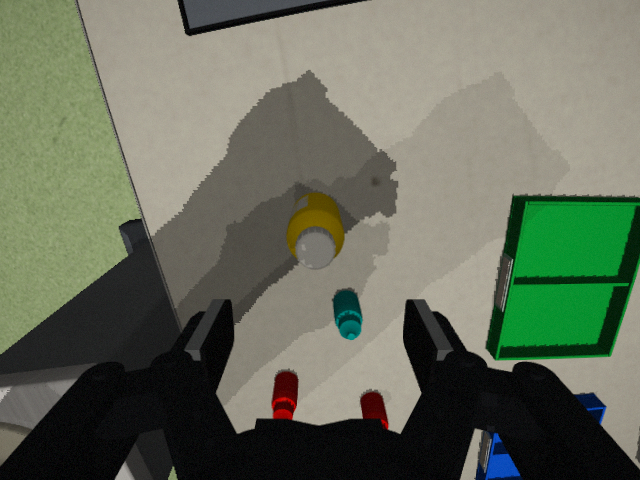

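The yellow bottle (cap at 315,247) is centred between the fingers. Descending.

>>> arm_command:
  increments:
    - [[-0.06,-0.1,1.3],0]
    - [[-0.06,-0.1,2.7],0]
    - [[-0.06,-0.1,4.0],0]
    - [[-0.06,-0.1,4.9],0]
    - [[-0.06,-0.1,5.2],0]

```text
time: 13.7
ee_pos: [0.414, 0.2837, -0.0076]
tcp_rot: [179.8, -0.3, -10.2]
wrist_force: [-0.8, -0.8, 0.4]
opening: 0.0728
```

>>> arm_command:
  increments:
    - [[0,0,0],0]
    - [[0,0,0],0]
    - [[0,0,0],0]
    - [[0,0,0],0]
    - [[0,0,0],0]
  claw: 1
  force: 40

```text
time: 14.2
ee_pos: [0.4148, 0.2841, -0.0063]
tcp_rot: [179.9, -0.4, -10.2]
wrist_force: [1.0, -0.9, 6.3]
opening: 0.039
```

>>> arm_command:
  increments:
    - [[0,0,-1.0],0]
    - [[0,0,-2.2],0]
    - [[0,0,-3.3],0]
    - [[0,0,-4.1],0]
    - [[0,0,-4.1],0]

```text
time: 14.7
ee_pos: [0.4153, 0.2854, 0.0992]
tcp_rot: [-179.9, -0.6, -10.2]
wrist_force: [0.0, -0.6, -1.8]
opening: 0.0394
```

```bash
python3 look.py y3 yellow 0.16; python3 mv.py 0.628 0.226 0.095 -10
```

```text
yellow [321. 321.] [261, 248, 116, 146, 10101] plane [0.4182 0.301  0.16  ] cloud [0.4196 0.3015 0.1651]
t 14.75 pos [0.4147 0.285  0.0972] rpy [180.    -0.51 -10.16] open 0.0392 F [ 0.1  0.4 -1.1] q [ 35.  -3. -10.  82.  -0. 135.]
inc [8.81, 0.82, 0.17] -0.03
```

View pics/w_y3.png

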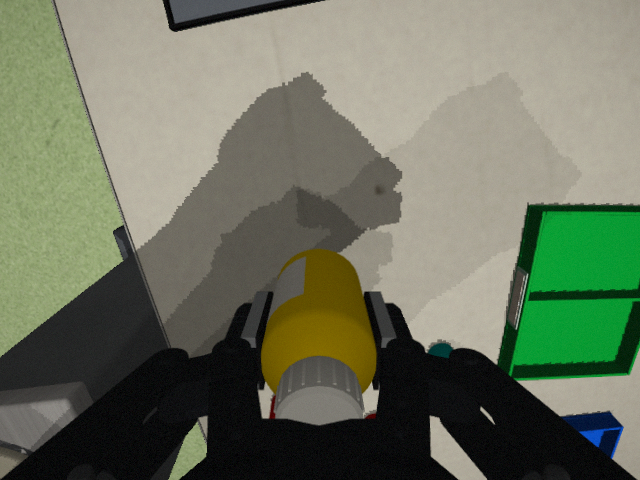

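>>> arm_command:
  increments:
    - [[1.6,0.1,0.1],0]
    - [[3.5,0.3,0.1],0]
    - [[5.4,0.5,0.1],0]
    - [[7.3,0.7,0.1],0]
    - [[8.8,0.8,0.1],0]

```text
time: 15.25
ee_pos: [0.6293, 0.2252, 0.0944]
tcp_rot: [179.9, -0.4, -10.2]
wrist_force: [0.1, 0.4, -0.7]
opening: 0.0393
```

>>> arm_command:
  increments:
    - [[0,0,0],0]
    - [[0,0,0],0]

```text
time: 15.45
ee_pos: [0.629, 0.2244, 0.0915]
tcp_rot: [179.8, -0.2, -10.3]
wrist_force: [0.1, -0.5, -0.9]
opening: 0.0392
```

```bash
python3 look.py y4 yellow 0.16; python3 mv.py 0.628 0.2265 -0.0035 -10
```

```text
yellow [625.2 165.4] [608, 102, 32, 126, 3336] plane [0.7256 0.2773 0.16  ] cloud [0.8461 0.2372 0.0173]
yellow [321.1 321.1] [261, 249, 116, 145, 10056] plane [0.6332 0.2449 0.16  ] cloud [0.6338 0.2406 0.1573]
t 15.50 pos [0.6284 0.2249 0.0925] rpy [179.85  -0.25 -10.21] open 0.0392 F [-0.8 -0.5 -1.3] q [ 20.  20.  16.  85.  -0. 120.]
inc [-0.04, -0.07, 3.84] -0.04
```

View pics/w_y4.png

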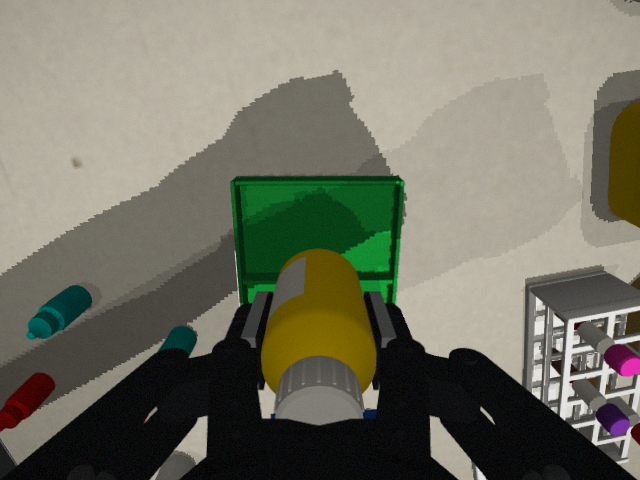

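Run:
```python
from h import *
c=dict(np.load("w_y4.npz"));print(toplane(c,[[232,178],[403,178],[240,277],[393,277]],.02,c["R"],c["t"]).round(4))
```

```text
[[0.5807 0.2757 0.02  ]
 [0.6914 0.2556 0.02  ]
 [0.5683 0.2054 0.02  ]
 [0.6768 0.1856 0.02  ]]
```

>>> arm_command:
  increments:
    - [[-0.03,-0.14,1.1],0]
    - [[-0.03,-0.14,2.3],0]
    - [[-0.03,-0.14,3.2],0]
    - [[-0.03,-0.14,3.6],0]
    - [[-0.03,-0.14,3.75],0]

```text
time: 16.0
ee_pos: [0.6273, 0.2285, -0.002]
tcp_rot: [179.8, -0.2, -10.2]
wrist_force: [-0.5, -1.2, 0.7]
opening: 0.039
```

>>> arm_command:
  increments:
    - [[0,0,0],0]
    - [[0,0,0],0]

```text
time: 16.2
ee_pos: [0.6276, 0.229, -0.0005]
tcp_rot: [179.9, -0.3, -10.1]
wrist_force: [0.8, -0.8, 0.2]
opening: 0.0388
```

```bash
python3 mv.py 0.628 0.228 -0.0035 -10
```

```text
t 16.20 pos [ 6.276e-01  2.290e-01 -5.000e-04] rpy [179.87  -0.26 -10.14] open 0.0388 F [ 0.8 -0.8  0.2] q [ 20.  22.   7.  75.  -0. 120.]
inc [0.02, 0.03, 0.12] -0.02
```

>>> arm_command:
  increments:
    - [[0,0,0.06],0]
    - [[0,0,0.1],0]
    - [[0,0,0.1],0]

```text
time: 16.5
ee_pos: [0.6278, 0.229, -0.0027]
tcp_rot: [179.9, -0.3, -10.1]
wrist_force: [-0.2, -0.6, -1.5]
opening: 0.0393
```

>>> arm_command:
  increments:
    - [[0,0,0],0]
    - [[0,0,0],0]
    - [[0,0,0],0]
    - [[0,0,0],0]
  claw: -0.6

```text
time: 16.9
ee_pos: [0.6279, 0.229, -0.0026]
tcp_rot: [179.9, -0.3, -10.1]
wrist_force: [0.0, -0.1, -0.3]
opening: 0.0684
```

>>> arm_command:
  increments:
    - [[0,0,-0.8],0]
    - [[0,0,-2.0],0]
    - [[0,0,-3.5],0]
    - [[0,0,-4.8],0]
    - [[0,0,-5.0],0]

```text
time: 17.4
ee_pos: [0.6289, 0.2299, 0.1275]
tcp_rot: [-179.9, -0.6, -10.1]
wrist_force: [1.5, 0.2, 0.6]
opening: 0.0683
```

```bash
python3 look.py y5 yellow 0.06;python3 mv.py 0.4505 0.008 0.12 -10
```

```text
yellow [607.9 167.9] [573, 105, 67, 138, 6863] plane [0.8305 0.2455 0.06  ] cloud [0.8449 0.2412 0.041 ]
yellow [637.7 172.5] [635, 157, 5, 29, 97] plane [0.853  0.2387 0.06  ] cloud [0.8389 0.2429 0.0757]
yellow [316.4 221.7] [287, 194, 58, 66, 1913] plane [0.6306 0.2432 0.06  ] cloud [0.6322 0.244  0.0635]
t 17.45 pos [0.6286 0.2298 0.126 ] rpy [-179.97   -0.54  -10.15] open 0.0682 F [0.3 0.3 0.6] q [ 20.  20.  19.  88.  -0. 120.]
inc [-5.45, 9.99, 0.18] -0.02
```

View pics/w_y5.png

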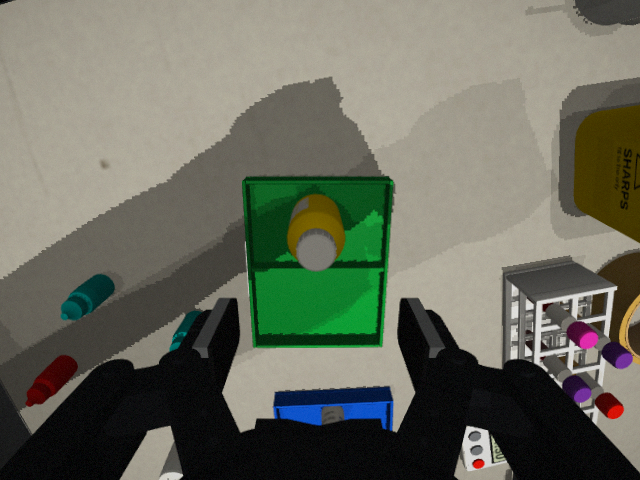

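The yellow bottle stands in the green tray's left bay, cap at (316,248). Next, the purple-capped bottle.

>>> arm_command:
  increments:
    - [[-1.0,1.8,0],0]
    - [[-1.9,3.6,0],0]
    - [[-2.9,5.4,0],0]
    - [[-3.9,7.2,0],0]
    - [[-4.9,9.0,0.2],0]

```text
time: 17.95
ee_pos: [0.4701, 0.0328, 0.1191]
tcp_rot: [-180.0, -0.5, -10.1]
wrist_force: [0.3, -1.2, 1.6]
opening: 0.0686
```

```bash
python3 mv.py 0.4505 0.008 0.12 -10
```

```text
t 17.95 pos [0.4701 0.0328 0.1191] rpy [-179.98   -0.51  -10.12] open 0.0686 F [ 0.3 -1.2  1.6] q [  4.  -7. -12.  85.  -0. 104.]
inc [-0.6, 1.12, -0.04] -0.02
```

>>> arm_command:
  increments:
    - [[-0.6,1.1,0],0]
    - [[-0.6,1.1,0],0]
    - [[-0.6,1.1,0],0]

```text
time: 18.25
ee_pos: [0.4502, 0.008, 0.1184]
tcp_rot: [-180.0, -0.5, -10.2]
wrist_force: [0.2, 0.6, 0.1]
opening: 0.0683
```

```bash
python3 look.py u1 purple 0.065; python3 mv.py 0.4505 0.008 -0.016 -10
```

```text
purple [316.9 250.5] [301, 236, 33, 30, 774] plane [0.4493 0.0061 0.065 ] cloud [0.4496 0.0078 0.0694]
t 18.30 pos [0.4506 0.0085 0.1184] rpy [-179.97   -0.49  -10.15] open 0.0680 F [ 0.6 -0.5  1.5] q [  1. -10. -14.  85.  -0. 101.]
inc [-0.05, 0.02, 5.38] -0.03
```

View pics/w_u1.png

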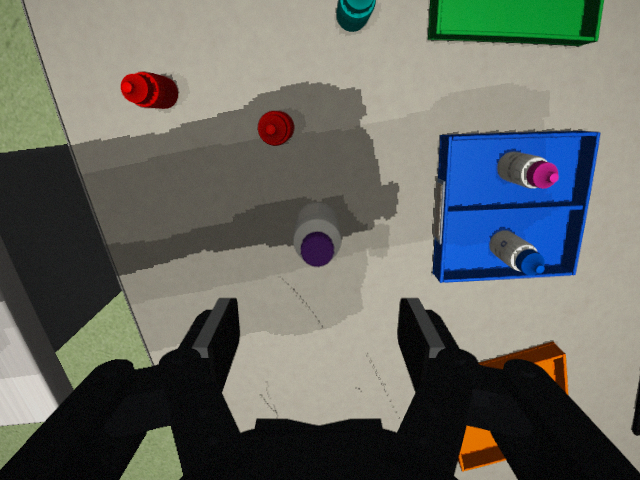

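The purple bottle is centred at (317,245), and both vials are upright in separate blue bays. Descending.

>>> arm_command:
  increments:
    - [[-0.04,0,1.4],0]
    - [[-0.04,0,2.8],0]
    - [[-0.04,0,4.1],0]
    - [[-0.04,0,5.0],0]
    - [[-0.04,0,5.3],0]

```text
time: 18.8
ee_pos: [0.4494, 0.0094, -0.0171]
tcp_rot: [180.0, -0.2, -10.1]
wrist_force: [0.6, -0.7, -0.5]
opening: 0.0683
```

>>> arm_command:
  increments:
    - [[0,0,0],0]
    - [[0,0,0],0]
    - [[0,0,0],0]
    - [[0,0,0],0]
    - [[0,0,0],0]
  claw: 1

```text
time: 19.3
ee_pos: [0.4502, 0.0094, -0.0161]
tcp_rot: [-180.0, -0.3, -10.1]
wrist_force: [0.2, 1.6, 4.1]
opening: 0.033
```

>>> arm_command:
  increments:
    - [[0,0,-1.0],0]
    - [[0,0,-2.2],0]
    - [[0,0,-3.3],0]
    - [[0,0,-4.6],0]
    - [[0,0,-4.6],0]

```text
time: 19.8
ee_pos: [0.4516, 0.0095, 0.1035]
tcp_rot: [-179.9, -0.7, -10.1]
wrist_force: [0.8, -0.6, -0.8]
opening: 0.0332
```

```bash
python3 look.py u2 purple 0.16; python3 mv.py 0.616 0.155 0.098 -10
```

```text
purple [318.7 406.4] [283, 380, 72, 45, 1930] plane [ 0.4467 -0.0146  0.16  ] cloud [0.4512 0.0123 0.1887]
t 19.85 pos [0.4509 0.0095 0.1012] rpy [-179.94   -0.58  -10.08] open 0.0332 F [-0.3 -0.  -1.8] q [  1. -10. -16.  83.  -0. 101.]
inc [5.48, -6.89, 0.19] -0.01
```

View pics/w_u2.png

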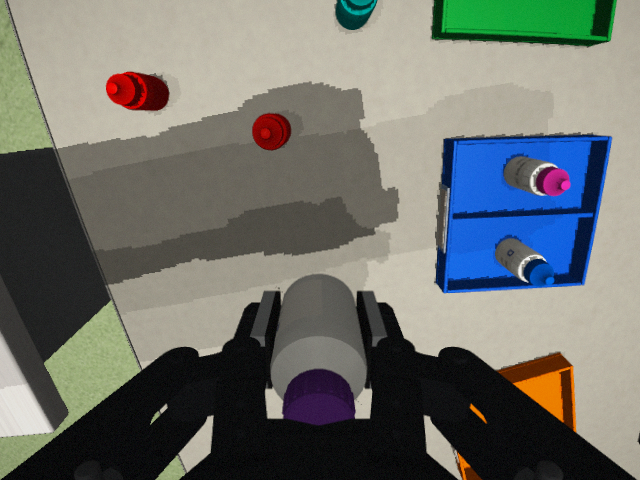

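>>> arm_command:
  increments:
    - [[1.1,-1.3,0.1],0]
    - [[2.3,-2.9,0.1],0]
    - [[3.5,-4.5,0.1],0]
    - [[4.7,-6.0,0.1],0]
    - [[5.48,-6.9,0.1],0]

```text
time: 20.35
ee_pos: [0.6172, 0.1575, 0.0982]
tcp_rot: [-180.0, -0.5, -10.0]
wrist_force: [-0.4, -1.1, 0.2]
opening: 0.0332
```

>>> arm_command:
  increments:
    - [[0,0,0],0]
    - [[0,0,0],0]

```text
time: 20.55
ee_pos: [0.6165, 0.1577, 0.0961]
tcp_rot: [180.0, -0.3, -10.0]
wrist_force: [-1.4, 0.1, -0.4]
opening: 0.0333
```

```bash
python3 look.py u3 purple 0.16; python3 mv.py 0.615 0.1565 -0.0135 -10
```

```text
purple [636.3 333.2] [632, 319, 8, 26, 128] plane [0.7276 0.1491 0.16  ] cloud [0.7968 0.0868 0.0882]
purple [318.2 407.2] [282, 381, 73, 44, 1826] plane [0.613  0.1403 0.16  ] cloud [0.6165 0.1603 0.1813]
t 20.60 pos [0.6163 0.1572 0.0969] rpy [179.97  -0.37 -10.  ] open 0.0331 F [ 0.1 -0.1 -0.3] q [ 14.  16.  10.  84.  -0. 114.]
inc [-0.07, 0.03, 4.42] 0.0
```

View pics/w_u3.png

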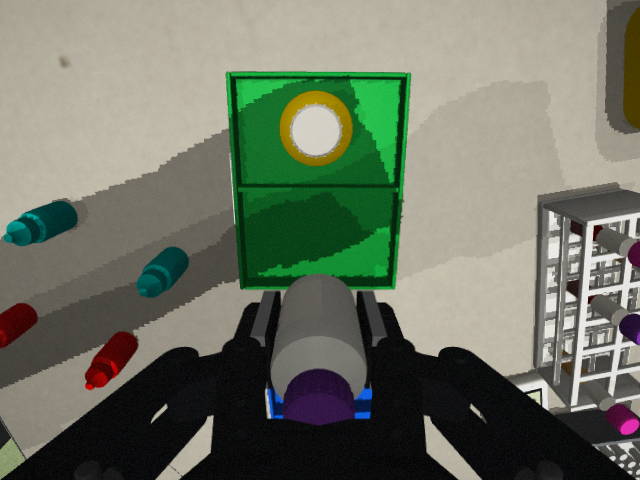

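>>> arm_command:
  increments:
    - [[-0.06,0,1.4],0]
    - [[-0.06,0,2.8],0]
    - [[-0.06,0,3.8],0]
    - [[-0.06,0,4.2],0]
    - [[-0.06,0,4.35],0]

```text
time: 21.1
ee_pos: [0.6145, 0.1564, -0.0123]
tcp_rot: [179.9, -0.3, -10.0]
wrist_force: [0.2, -0.3, -0.5]
opening: 0.0331
```

>>> arm_command:
  increments:
    - [[0,0,0],0]
    - [[0,0,0],0]

```text
time: 21.3
ee_pos: [0.6152, 0.1563, -0.0106]
tcp_rot: [180.0, -0.4, -10.1]
wrist_force: [-1.0, -0.1, -0.3]
opening: 0.033
```

```bash
python3 mv.py 0.615 0.1565 -0.0135 -10
```

```text
t 21.30 pos [ 0.6152  0.1563 -0.0106] rpy [179.99  -0.42 -10.06] open 0.0330 F [-1.  -0.1 -0.3] q [ 14.  17.   0.  73.  -0. 114.]
inc [-0.01, -0.01, 0.12] -0.01
```

>>> arm_command:
  increments:
    - [[0,0,0.06],0]
    - [[0,0,0.1],0]
    - [[0,0,0.1],0]

```text
time: 21.6
ee_pos: [0.6154, 0.1564, -0.0128]
tcp_rot: [180.0, -0.5, -10.1]
wrist_force: [0.2, -0.7, -0.1]
opening: 0.0328
```

>>> arm_command:
  increments:
    - [[0,0,0],0]
    - [[0,0,0],0]
    - [[0,0,0],0]
    - [[0,0,0],0]
  claw: -0.5

```text
time: 22.0
ee_pos: [0.6155, 0.1564, -0.0127]
tcp_rot: [180.0, -0.5, -10.1]
wrist_force: [-0.1, -0.4, -0.1]
opening: 0.0642
```

>>> arm_command:
  increments:
    - [[0,0,-0.8],0]
    - [[0,0,-2.0],0]
    - [[0,0,-3.5],0]
    - [[0,0,-4.8],0]
    - [[0,0,-5.0],0]

```text
time: 22.5
ee_pos: [0.6162, 0.1571, 0.1172]
tcp_rot: [-179.8, -0.8, -10.1]
wrist_force: [0.0, -0.2, 0.7]
opening: 0.0636
```

```bash
python3 look.py u4 purple 0.065; python3 mv.py 0.405 -0.254 0.11 -17.4
```

```text
purple [315.7 256.6] [300, 240, 33, 33, 804] plane [0.6142 0.1517 0.065 ] cloud [0.6147 0.1546 0.0723]
purple [617.5 312.9] [606, 300, 24, 25, 401] plane [0.8228 0.0678 0.065 ] cloud [0.8016 0.0862 0.0889]
t 22.55 pos [0.6159 0.1569 0.1157] rpy [-179.88   -0.71  -10.06] open 0.0641 F [-0.7 -0.4 -0.4] q [ 14.  15.  12.  86.  -0. 114.]
inc [-5.44, 17.66, 0.13] 1.22
```

View pics/w_u4.png

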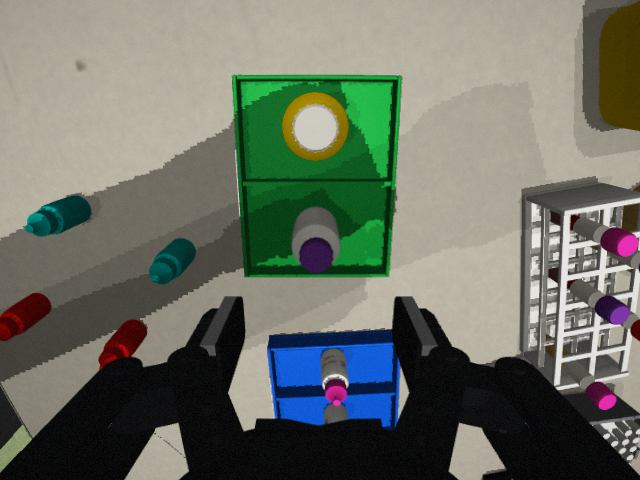

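Both bottles stand in their green bays: yellow at (315,127), purple at (316,245). Now the carton.

>>> arm_command:
  increments:
    - [[-0.6,1.9,0],0.2]
    - [[-1.1,3.7,0],0.4]
    - [[-1.7,5.5,0],0.6]
    - [[-2.3,7.4,0],0.9]
    - [[-2.8,9.2,0],1.2]
  claw: -0.65

```text
time: 23.05
ee_pos: [0.505, -0.0587, 0.1131]
tcp_rot: [-179.8, -0.6, -17.3]
wrist_force: [0.5, -0.0, 0.4]
opening: 0.0705
```

```bash
python3 mv.py 0.405 -0.254 0.11 -17.4
```

```text
t 23.05 pos [ 0.505  -0.0587  0.1131] rpy [-179.81   -0.61  -17.31] open 0.0705 F [ 0.5 -0.   0.4] q [ -7.  -2.  -8.  84.   0. 101.]
inc [-1.49, 8.65, 0.08] 0.01
```

>>> arm_command:
  increments:
    - [[-0.3,1.9,0],0]
    - [[-0.7,3.8,0],0]
    - [[-1.0,5.7,0],0]
    - [[-1.3,7.5,0],0]
    - [[-1.5,8.65,0],0]

```text
time: 23.55
ee_pos: [0.4028, -0.2559, 0.1108]
tcp_rot: [-179.8, -0.5, -17.4]
wrist_force: [1.1, 0.6, 0.7]
opening: 0.0705
```

>>> arm_command:
  increments:
    - [[0,0,0],0]
    - [[0,0,0],0]

```text
time: 23.75
ee_pos: [0.402, -0.2561, 0.1096]
tcp_rot: [-179.8, -0.4, -17.5]
wrist_force: [0.1, 0.4, 0.1]
opening: 0.0702
```

```bash
python3 look.py c1 purple 0.03
python3 - <<'E'
from h import *
c=dict(np.load("w_c1.npz"));P=cloud(c,c["R"],c["t"])
v,u=np.mgrid[:480,:640]
m=(P[...,2]>.022)&(P[...,2]<.04)&(np.abs(P[...,0]-.405)<.07)&(np.abs(P[...,1]+.254)<.07)
for ce,s,mm in comps(m,300):
    q=P[mm][:,:2].astype(np.float32)*1000;print(ce,s.tolist(),cv2.minAreaRect(q),P[mm].mean(0),np.median(P[mm][:,2]))
E
python3 mv.py .405 -.254 -0.02 -17.4
```

```text
[320.09595559 228.95527359] [291, 173, 59, 114, 6305] ((403.98101806640625, -255.6072998046875), (84.21902465820312, 40.375370025634766), 72.53205108642578) [ 0.40487606 -0.25303826  0.02937119] 0.029424652281928476
t 23.80 pos [ 0.4025 -0.2555  0.1098] rpy [-179.78   -0.46  -17.45] open 0.0705 F [-0.2  0.4  0.1] q [-33.  -6. -12.  84.   0.  75.]
inc [0.04, -0.07, 5.19] -0.01
```

View pics/w_c1.png

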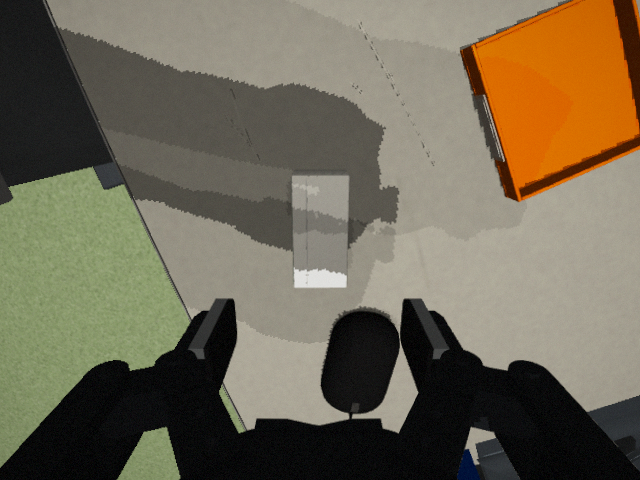

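The carton lies square between the jaws (320,230) and the mouse (360,360) is clear. Descending.

>>> arm_command:
  increments:
    - [[0.06,0,1.4],0]
    - [[0.06,0,2.8],0]
    - [[0.06,0,4.1],0]
    - [[0.06,0,5.0],0]
    - [[0.06,0,5.3],0]

```text
time: 24.3
ee_pos: [0.4042, -0.2536, -0.0254]
tcp_rot: [-179.7, -0.2, -17.3]
wrist_force: [0.1, 0.7, 0.5]
opening: 0.0709
```

```bash
python3 mv.py .4045 -.255 -0.024 -17.4
```

```text
t 24.30 pos [ 0.4042 -0.2536 -0.0254] rpy [-179.71   -0.23  -17.34] open 0.0709 F [0.1 0.7 0.5] q [-32.  -3. -24.  69.   0.  75.]
inc [0.03, 0.05, -0.06] 0.01
```

>>> arm_command:
  increments:
    - [[0.03,0.05,-0.05],0]
    - [[0.03,0.05,-0.05],0]
    - [[0.03,0.05,-0.05],0]
    - [[0.03,0.05,-0.05],0]
    - [[0.03,0.05,-0.05],0]
  claw: 1

```text
time: 24.8
ee_pos: [0.4054, -0.2554, -0.023]
tcp_rot: [-179.7, -0.4, -17.3]
wrist_force: [1.4, 1.3, 6.5]
opening: 0.0395
```

>>> arm_command:
  increments:
    - [[0,0,-1.0],0]
    - [[0,0,-2.2],0]
    - [[0,0,-3.3],0]
    - [[0,0,-4.0],0]
    - [[0,0,-4.0],0]

```text
time: 25.3
ee_pos: [0.4058, -0.2566, 0.0797]
tcp_rot: [-179.8, -0.6, -17.3]
wrist_force: [0.4, -0.7, -1.7]
opening: 0.0395
```

```bash
python3 look.py c2 purple 0.03; python3 mv.py .602 -.214 0.076 7.4
```

```text
t 25.35 pos [ 0.4052 -0.2562  0.0778] rpy [-179.75   -0.47  -17.35] open 0.0397 F [-0.8  0.5 -2.8] q [-33.  -6. -15.  80.   0.  75.]
inc [7.01, -3.96, 0.15] -4.12
```

View pics/w_c2.png

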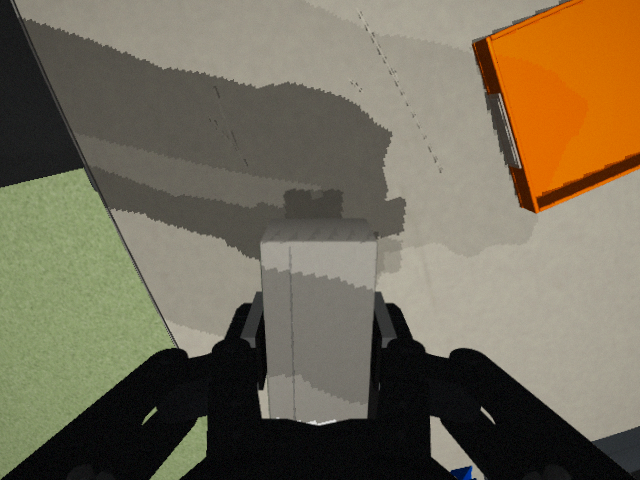

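>>> arm_command:
  increments:
    - [[1.3,-0.7,0],-0.7]
    - [[2.8,-1.6,0],-1.6]
    - [[4.4,-2.5,0],-2.6]
    - [[5.9,-3.3,0],-3.5]
    - [[7.0,-3.95,0.1],-4.1]

```text
time: 25.85
ee_pos: [0.6033, -0.2131, 0.0749]
tcp_rot: [-179.9, -0.4, 7.5]
wrist_force: [0.1, -0.1, -0.3]
opening: 0.0394
```

>>> arm_command:
  increments:
    - [[0,0,0],0]
    - [[0,0,0],0]

```text
time: 26.05
ee_pos: [0.6026, -0.2125, 0.0722]
tcp_rot: [-179.8, -0.2, 7.5]
wrist_force: [0.5, 0.1, -0.2]
opening: 0.0395
```

```bash
python3 look.py c3 purple 0.03; python3 mv.py .602 -.214 -0.021 7.4
```

```text
t 26.10 pos [ 0.6022 -0.2129  0.073 ] rpy [-179.85   -0.27    7.47] open 0.0395 F [-0.4  0.2 -1.7] q [-20.  16.   8.  82.   0.  63.]
inc [-0.03, 0.05, 3.76] 0.01
```

View pics/w_c3.png

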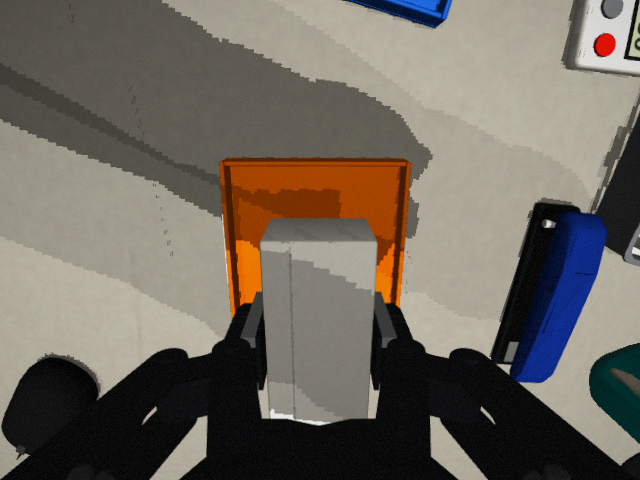

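Run:
```python
from h import *
c=dict(np.load("w_c3.npz"));w=toplane(c,[[221,159],[410,160]],.02,c["R"],c["t"]);print(w.round(4),w.mean(0))
```

```text
[[ 0.5376 -0.1636  0.02  ]
 [ 0.6496 -0.1496  0.02  ]] [ 0.59363104 -0.15660475  0.02      ]
```

>>> arm_command:
  increments:
    - [[-0.03,0,1.2],0]
    - [[-0.03,0,2.3],0]
    - [[-0.03,0,3.1],0]
    - [[-0.03,0,3.5],0]
    - [[-0.03,0,3.65],0]

```text
time: 26.6
ee_pos: [0.6006, -0.2129, -0.019]
tcp_rot: [-179.8, -0.2, 7.4]
wrist_force: [-0.9, -0.1, -0.3]
opening: 0.0393
```

>>> arm_command:
  increments:
    - [[0,0,0],0]
    - [[0,0,0],0]

```text
time: 26.8
ee_pos: [0.6009, -0.2133, -0.0177]
tcp_rot: [-179.9, -0.3, 7.4]
wrist_force: [0.0, -0.5, -1.2]
opening: 0.0394
```

```bash
python3 mv.py .602 -.213 -0.021 7.4
```

```text
t 26.80 pos [ 0.6009 -0.2133 -0.0177] rpy [-179.86   -0.28    7.38] open 0.0394 F [ 0.  -0.5 -1.2] q [-20.  18.   0.  72.   0.  63.]
inc [0.04, -0.01, 0.13] -0.0
```

>>> arm_command:
  increments:
    - [[0,0,0.06],0]
    - [[0,0,0.11],0]
    - [[0,0,0.11],0]

```text
time: 27.1
ee_pos: [0.6014, -0.2135, -0.0199]
tcp_rot: [-179.9, -0.3, 7.4]
wrist_force: [0.4, -0.2, 1.6]
opening: 0.0397
```

>>> arm_command:
  increments:
    - [[0,0,0],0]
    - [[0,0,0],0]
    - [[0,0,0],0]
    - [[0,0,0],0]
  claw: -0.5

```text
time: 27.5
ee_pos: [0.6013, -0.2134, -0.0199]
tcp_rot: [-179.9, -0.3, 7.4]
wrist_force: [-0.0, -0.2, 0.3]
opening: 0.064
```

>>> arm_command:
  increments:
    - [[0,0,-0.8],0]
    - [[0,0,-2.0],0]
    - [[0,0,-3.5],0]
    - [[0,0,-4.8],0]
    - [[0,0,-5.5],0]

```text
time: 28.0
ee_pos: [0.6014, -0.2141, 0.121]
tcp_rot: [-180.0, -0.5, 7.4]
wrist_force: [0.5, -0.3, -0.5]
opening: 0.0641
```

```bash
python3 look.py c4 purple 0.065; python3 mv.py 0.38 -0.25 0.2 7.4
```

```text
t 28.05 pos [ 0.602  -0.2143  0.1231] rpy [179.95  -0.64   7.38] open 0.0637 F [-0.9 -0.5  2.1] q [-20.  16.  13.  87.   0.  63.]
inc [-8.96, 0.28, -3.18] -0.0
```

View pics/w_c4.png

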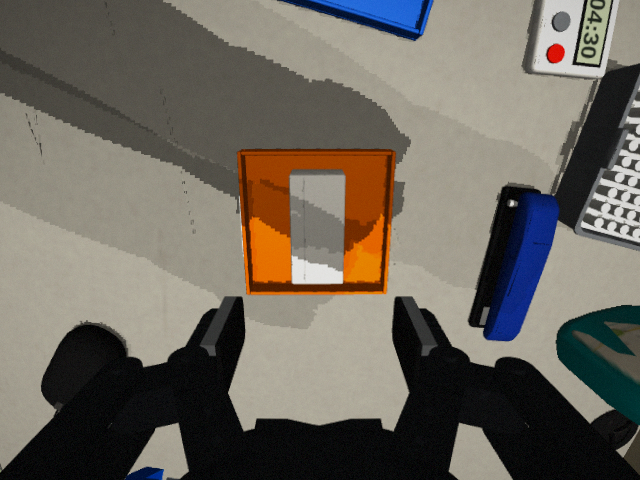

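The carton lies flat inside the orange tray (318,228). I'll back the arm off for a final overall check.

>>> arm_command:
  increments:
    - [[-1.5,0,-1.0],0]
    - [[-3.3,0,-2.0],0]
    - [[-5.2,0.1,-3.0],0]
    - [[-7.0,0.2,-3.2],0]
    - [[-9.0,0.3,-3.2],0]

```text
time: 28.55
ee_pos: [0.378, -0.2509, 0.2014]
tcp_rot: [179.9, -0.7, 7.4]
wrist_force: [-0.2, -1.3, -0.1]
opening: 0.0643
```

>>> arm_command:
  increments:
    - [[0,0,0],0]
    - [[0,0,0],0]

```text
time: 28.75
ee_pos: [0.3775, -0.2512, 0.2017]
tcp_rot: [179.8, -0.8, 7.3]
wrist_force: [0.7, -0.5, 0.1]
opening: 0.0641
```

Run:
```python
from workcell import *
from h import *
c=camera("top");P=cloud(c);cv2.imwrite("pics/topF.png",c["frame"][:,:,::-1])
s=camera("side");cv2.imwrite("pics/sF.png",cv2.resize(s["frame"][170:370,160:440,::-1],None,fx=2.8,fy=2.8,interpolation=2))
hsv=cv2.cvtColor(c["frame"],cv2.COLOR_RGB2HSV);
for n,(x,y) in dict(blue=(.6,-.034),pink=(.608,.024),yellow=(.628,.229),purple=(.615,.156),carton=(.601,-.213)).items():
    m=(np.hypot(P[...,0]-x,P[...,1]-y)<.025)&(P[...,2]>.02)
    print(n,m.sum(),"zmax",np.percentile(P[m][:,2],97).round(4),P[m].mean(0).round(4))
d=np.abs(c["frame"].astype(int)-np.load("top0.npz")["frame"]).sum(2)
print("timer/stapler diff",d[132:163,325:362].mean(),d[134:158,392:460].mean())
```

```text
blue 92 zmax 0.0608 [ 0.5989 -0.0373  0.0468]
pink 88 zmax 0.0606 [0.6069 0.0256 0.0471]
yellow 323 zmax 0.0927 [0.6252 0.2266 0.0696]
purple 214 zmax 0.0773 [0.6128 0.1512 0.0594]
carton 364 zmax 0.0392 [ 0.6011 -0.2131  0.0338]
timer/stapler diff 22.1691368788143 15.848651960784315
```

View pics/topF.png

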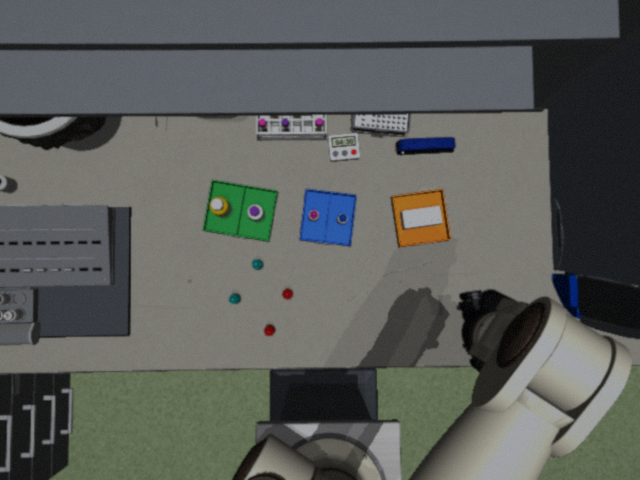

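View pics/sF.png

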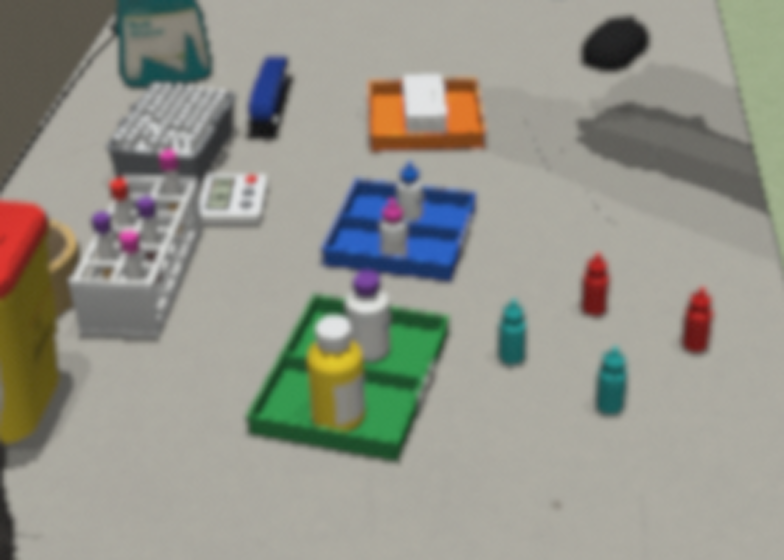

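Everything is in place: each vial and bottle stands in its own bay, the carton lies flat, and the look-alikes, timer and stapler look untouched. Handing in.

```bash
python3 -c "
from workcell import *
print(job_done())"
```

```text
the job is handed in; nothing more can be done
None
```

The job is done and handed in at about 29 s of the 136 s allowed. I placed the items in the order listed:
- **Blue tray:** the blue-capped and pink-capped vials stand in separate bays.
- **Green tray:** the yellow and purple-capped bottles stand in separate bays.
- **Orange tray:** the carton lies flat, square to the tray.

**Last checks:** the final top and side pictures show all five where they belong, with the vials and bottles upright. The tops measured 61, 61, 93, 77 and 39 mm for blue, pink, yellow, purple and carton. The first two match standing on the tray floor; the last three read 4–6 mm high. I put that down to depth noise, since each was lowered to its floor height. The red and teal look-alikes look unmoved. The timer and stapler also look unmoved, but I judged that by eye because the picture-difference figures were inconclusive.

**What disagreed:**
- The fingertips measured about 28–33 mm behind the stated TCP, not 11 mm ahead of it. Because of this, my first grasp closed on the blue cap without lifting it. I opened, lowered and gripped the body instead, and used the measured offset from then on.
- The wrist and top cameras differed by up to 3 mm in y, which was well within the clearances.

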